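# Load specimen pucks from behind the bottles

## Task

The two metal specimen pucks stand at the back of the white rack, behind a capped tube and an amber bottle: first set the tube and the bottle aside, standing on the grey side mat. Then load the pucks into the clear tube magazine through its funnel, the tall puck first and the short one on top of it. Finally put the tube and the bottle back, each standing on the very ring of the rack where it stood at the start; keep both upright throughout.

Things in the scene. Friction and masses are not known exactly. Their poses are not given: they have to be found in the camera images.
- rack: fixed white plate 108 (x) x 176 (y) mm, 6 mm thick, with a wall 6 mm thick along its far (+x) edge, 44 mm high over the worktop; two flat dark grey rings 45 mm across at x = -24, y = +-38 mm, on which tube and bottle stand; the pucks stand behind them near x = +24, y = +-38 mm. Origin: centre of the underside, on the worktop; x to the wall, y along it, z up
- side_mat: fixed grey ribbed mat, 112 (x) x 172 (y) mm, 4 mm thick; origin: centre of the underside, on the worktop, z up
- magazine: fixed tube magazine: aluminium foot 78 x 78 x 10 mm, upright slippery clear tube, bore 31.6 mm, its floor 10 mm above the worktop; from 58 mm up it widens into a white funnel, mouth 48 mm inside (55 mm over the rim), 72 mm above the worktop. Parts let go in the mouth drop down by themselves. Origin: on the tube's axis, at the worktop, z up
- tall_puck: loose plain aluminium puck, cylinder 28 mm in diameter and 36 mm tall (the taller of the two); origin: centre of its underside, z along its axis
- short_puck: loose plain aluminium puck, cylinder 28 mm in diameter and 24 mm tall (the shorter of the two); origin: centre of its underside, z along its axis
- tube: loose upright 50 ml plastic tube with a blue screw cap, 110 mm tall, 34 mm across, 45 g, standing on one of the rack's rings; may be gripped round the middle; origin: centre of its underside, z up along its axis
- bottle: loose upright amber glass dropper bottle with a black top, 129 mm tall, body 34 mm across and solid up to about 60 mm, then narrowing to the top, 90 g, standing on the other ring; grip it round the body; origin: centre of its underside, z up along its axis
Mind the look-alikes: they are no part of the job. Leave any green or turquoise look-alike of the short_puck alone. Of the things that look like the tube, the smaller one is meant.

How it is judged:
By the outcome, as a careful person would: the job done as asked, in the order asked, and still so for the second after the job is handed in, with the robot touching nothing.
It also fails if it takes over 141 s, if anything falls off the work surface, if the arm or the gripper's body presses on something with over 40 N, if the wrist force passes 120 N, or if a joint passes its speed limit or range.

## Robot

A 6-joint arm with a two-finger parallel gripper is mounted at the origin on a cart in front of the work surface, level with it; the furniture and walls round the work are solid. World frame = base frame: x ahead of the robot, y to its left, z up, the work surface at z = 0. Lengths are in m, angles in rad, forces in N, time in s.
With the tool pointing down it reaches from about 0.3 to 0.95 m from the base axis. Payload 3.1 kg.
Tool frame: the origin (TCP) lies between the finger pads; the fingertips stand r.finger_overhang ahead of it and the grasp point (between the pads) lies 8 mm behind it (r.finger_overhang is the distance from the TCP to the fingertips, in m); z points along the fingers, y is the line along which they close (so a half turn about z gives the same grasp; the last joint's range is limited). The gripper opens to 85 mm and grips with 20 to 120 N. Pads are 22 mm wide; open, the fingers measure 114 mm over their backs; the gripper's body (76 mm by 85 mm) begins 54 mm behind the grasp point. The pads swing forward as they close: fully open they stand 13 mm farther back than shut.
Start: joints at [1.143, 0.308, 1.634, -0, 1.2, -0.07], TCP at [0.219, 0.585, 0.213] pointing down, gripper open.
Joint ranges: [-3.06, 3.06], [-0.79, 1.96], [0.05, 2.63], [-1.19, 4.34], [0.05, 2.64], [-2.94, 2.94]. Speed limits (rad/s): [2.79, 2.79, 3.14, 3.14, 3.14, 3.14].

## Interface

Orientations are given as a unit quaternion [x, y, z, w].
In Python, from bench import r gives the robot as it stands.
- The arm moves only by the tool servo_tool, never from a script. Its argument "motion" is a list of rows, each a list of 3 entries, a list of its own where there are three numbers: the shift along the world's x, y, z in cm, then the turn, a rotation vector about the world's x, y, z in degrees, then the finger opening in cm, from 0 to 8.54. A call has 1 to 10 rows; each row is the pose to reach, as a shift and turn from the pose commanded when the call began; what a row does not reach only later rows make up. A row lasts 1/10 s, in which the tool goes at most 50 mm and 8.59 degrees, less where a joint would pass 70% of its speed; a pose out of reach is approached as far as the arm can. A call with a gripper value outside its range is refused whole. The fingers move at their own pace and stop on an object; "grip_force" is the grip in N (left out, the last holds). Time passes only in rows, so rows that repeat a pose let the fingers close. It gives the time, the measured TCP pose, the force, the opening and the grip force at its end, in the units of the state.
- r.read_state(): the state, without advancing time (a new reading comes with each control period).
- r.get_image(name): name is "scene" or "side" or "wrist"; returns a dict with "color" (420x560x3 uint8, blue, green, red), "intrinsics" (3x3 intrinsics, pixels), "rvec" (rotation vector, rad) and "tvec" (3), from world to camera coordinates, as OpenCV has them. Camera axes: x right, y down, z forward; pixel columns grow to the right and rows downward; lengths in m; the calibration is good to about 2 mm. A picture is of the moment at which its call begins. There is no depth.
- r.hand_in(): hands the job in; it is judged then, once.
Trained networks look in a picture, given as the dict that the camera call returned (one of the last four; its "shot" number tells which), for a name from the list of things; names that differ only in an ending like _2 or _b are one class to them, and where a whole thing is asked for, a point or a joint stands for the part that bears it (a point fixed in the world has none). Each returns a list of dicts, best first, with "p" (0 to 1); they miss things now and then, are a little off and sometimes report something else, mostly with a low value. They report only what shows in the picture. A call takes as long as a camera call. They do not tell look-alikes from the thing itself.
- r.boxes_of(target, picture): "box" ([left, top, right, bottom] in pixels, round what is visible of it).
The state is a dict: "t": time; "q": joint angles; "joint_velocities": joint speeds; "tau": joint torques, N m; "tcp_pos": TCP position; "tool_rot": TCP orientation; "wrist_force": force on the tool from outside, world axes, zero at the start; "moment": the same for the moment, N m; "grip_width": opening from 0.0 (shut) to 1.0 (fully open); "grip_force": force on a finger pad.
Only numpy, scipy, OpenCV 4.12 (cv2) and the standard library are available. Lean on these libraries where they do the work, as an engineer would, in place of code of your own. Each camera call takes 0.05 s, during which the arm holds its last target. There are 200 camera calls.

## Working session

There is one attempt and no reset: what is moved stays moved. The work goes in short steps, Python scripts to look and compute and a tool call to move; the robot and the scene stay as the last step left them, time stands still between calls to the robot, and variables do not carry over. Pictures are saved under pics/ and viewed, at most 14 in all, crops included, and the job is handed in when it is done.

Besides the shell and the picture viewer there is one more tool, called after "Emit:" by a JSON object that holds its "name" and its "arguments", one argument or row to a line. servo_tool: Moves the arm, as the interface text tells. Its arguments: {"type":"object","properties":{"motion":{"type":"array"},"grip_force":{"type":"number"}},"required":["motion"]}

```bash
ls; mkdir -p pics; cat > h.py <<'E'
import numpy as np, cv2
from bench import r
def P(pic):
    R=cv2.Rodrigues(np.array(pic["rvec"],float))[0]; return np.array(pic["intrinsics"],float),R,np.array(pic["tvec"],float).ravel()
def ray(pic,uv,z):
    K,R,t=P(pic); d=R.T@np.linalg.solve(K,[uv[0],uv[1],1.]); c=-R.T@t
    return c+d*(z-c[2])/d[2]
def proj(pic,p):
    K,R,t=P(pic); q=K@(R@np.asarray(p,float)+t); return q[:2]/q[2]
E
python3 - <<'E'
from h import *
ims=[]
for n in ("scene","side","wrist"):
    p=r.get_image(n); cv2.imwrite(f"pics/{n}0.png",p["color"])
    K,R,t=P(p); print(n,"cam",(-R.T@t).round(3),"fwd",R[2].round(2))
    if n!="wrist":
      for o in ("rack","side_mat","magazine","tall_puck","short_puck","tube","bottle"):
        for b in r.boxes_of(o,p)[:4]: print(o,round(b["p"],2),np.round(b["box"]).astype(int))
s=r.read_state(); print(s["t"],s["tcp_pos"],s["tool_rot"],r.finger_overhang)
E
```

```text
pics
scene cam [-0.167 -0.578  0.474] fwd [ 0.71  0.53 -0.46]
rack 0.59 [224 187 299 241]
side_mat 0.76 [325 237 415 283]
magazine 0.98 [175 165 207 200]
tall_puck 0.71 [324 235 415 286]
tall_puck 0.57 [250 199 254 212]
short_puck 0.55 [306 221 316 234]
short_puck 0.51 [323 236 416 287]
short_puck 0.47 [271 210 280 222]
short_puck 0.44 [289 235 299 251]
tube 0.86 [256 182 269 234]
tube 0.57 [449 204 483 278]
bottle 0.91 [236 171 249 216]
side cam [0.525 0.894 0.485] fwd [-0.03 -0.91 -0.4 ]
rack 0.73 [264 214 307 261]
rack 0.5 [258 189 293 212]
side_mat 0.93 [261 188 292 210]
magazine 0.98 [267 269 305 318]
tall_puck 0.46 [267 229 279 249]
short_puck 0.55 [274 208 281 218]
tube 0.88 [251 143 265 188]
tube 0.42 [288 196 300 220]
bottle 0.79 [283 198 301 250]
wrist cam [0.139 0.614 0.374] fwd [ 0.31 -0.12 -0.94]
0.85 [0.21893213 0.58542767 0.2127149 ] [1.77959009e-01 9.84037901e-01 1.97056047e-05 1.53861921e-05] 0.011
```

```bash
python3 - <<'E'
import cv2,numpy as np
a=cv2.imread("pics/scene0.png")[140:320,160:500]; b=cv2.imread("pics/side0.png")[120:340,200:380]
a=cv2.resize(a,None,fx=2.3,fy=2.3,interpolation=cv2.INTER_CUBIC)[:, :800]
cv2.imwrite("pics/a0.png",a)
b=cv2.resize(b,None,fx=2.7,fy=2.7,interpolation=cv2.INTER_CUBIC);cv2.imwrite("pics/b0.png",b)
E
```

```text
(no output)
```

View pics/a0.png

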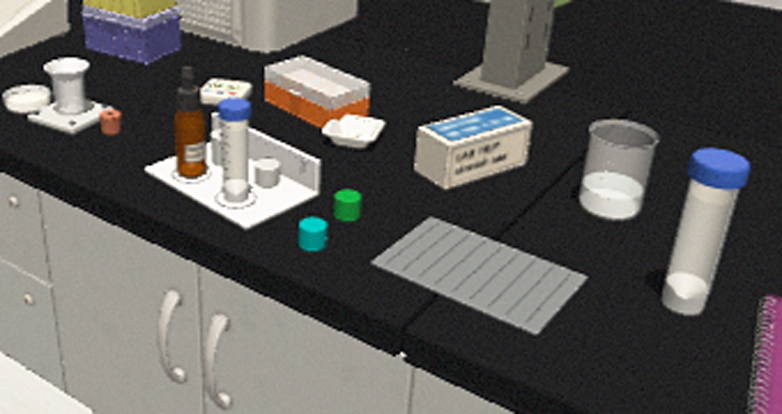

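View pics/b0.png

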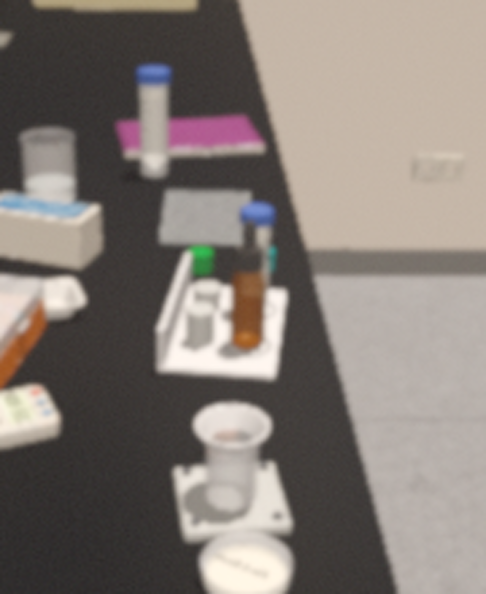

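The scene view shows the magazine at left (crop 70,95), the bottle at (190,130) and the tube at (235,155) on the rack with the pucks behind them. The mat is at (480,270). The larger look-alike tube is at (705,235) and the green and turquoise cylinders are at (347,205) and (313,233). The side view agrees: the tall puck is behind the bottle and the short one behind the tube.

```bash
cat > tri.py <<'E'
from h import *
def tri(obs):
    A=[];b=[]
    for pic,uv in obs:
        K,R,t=P(pic); d=R.T@np.linalg.solve(K,[uv[0],uv[1],1.]); d/=np.linalg.norm(d); c=-R.T@t
        M=np.eye(3)-np.outer(d,d); A.append(M); b.append(M@c)
    return np.linalg.solve(sum(A),sum(b))
E
python3 - <<'E'
from tri import *
s=r.get_image("scene"); d=r.get_image("side")
S=lambda x,y:(x/2.3+160-.3,y/2.3+140-.3)
D=lambda x,y:(x/2.7+200-.3,y/2.7+120-.3)
for n,x,y,z in (("rackL",146,171,.006),("rackF",246,224,.006),("rackR",318,192,.006),("ringB",191,174,.006),("ringT",236,198,.006),("matB",432,218,.004),("matR",587,278,.004),("matF",538,331,.004),("matL",372,262,.004),("turq",313,245,0),("green",347,216,0),("bigtube",685,305,0),("magmouth",67,67,.072),("short top",267,163,.03)):
    print("S",n,ray(s,S(x,y),z).round(3))
for n,x,y,z in (("rackF L",158,370,.006),("rackFR",277,377,.006),("rackBR",288,290,.006),("matNL",160,244,.004),("matFL",166,190,.004),("matFR",250,192,.004),("magmouth",232,427,.072),("footNL",185,537,.01),("footNR",291,527,.01),("footFR",274,464,.01),("footFL",173,468,.01),("talltop",201,307,.042),("shorttop",207,288,.03),("bot",246,345,.006)):
    print("D",n,ray(d,D(x,y),z).round(3))
E
```

```text
S rackL [0.44  0.082 0.006]
S rackF [ 0.422 -0.082  0.006]
S rackR [ 0.522 -0.1    0.006]
S ringB [0.467 0.037 0.006]
S ringT [ 0.456 -0.039  0.006]
S matB [ 0.554 -0.224  0.004]
S matR [ 0.548 -0.393  0.004]
S matF [ 0.444 -0.389  0.004]
S matL [ 0.445 -0.219  0.004]
S turq [ 0.44  -0.153  0.   ]
S green [ 0.508 -0.148  0.   ]
S bigtube [ 0.568 -0.478  0.   ]
S magmouth [0.49  0.266 0.072]
S short top [ 0.505 -0.042  0.03 ]
D rackF L [0.549 0.083 0.006]
D rackFR [0.442 0.096 0.006]
D rackBR [ 0.415 -0.082  0.006]
D matNL [ 0.554 -0.209  0.004]
D matFL [ 0.55  -0.389  0.004]
D matFR [ 0.438 -0.383  0.004]
D magmouth [0.491 0.275 0.072]
D footNL [0.525 0.319 0.01 ]
D footNR [0.449 0.309 0.01 ]
D footFR [0.455 0.233 0.01 ]
D footFL [0.534 0.238 0.01 ]
D talltop [0.51  0.028 0.042]
D shorttop [ 0.502 -0.038  0.03 ]
D bot [0.466 0.037 0.006]
```

View pics/wrist0.png

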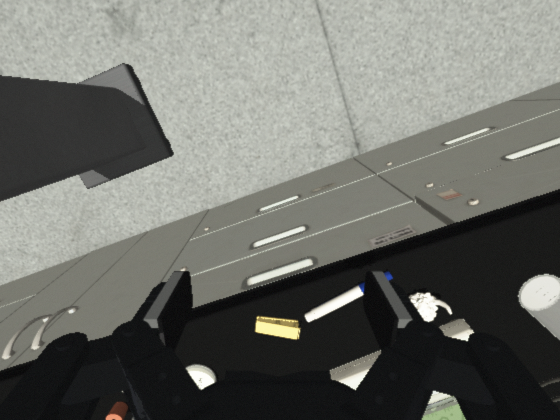

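The wrist view shows only the table edge, since the arm is far to the left. The two cameras agree on positions: rack centre ≈ (0.481, −0.006) with yaw −6°, mat centre ≈ (0.498, −0.304), magazine ≈ (0.491, 0.272). Next I move in front of the rack and look from close by.

Emit:
{"name": "servo_tool", "arguments": {
  "motion": [
    [[2,-5,2],[0,0,3],8.5],
    [[3,-10,4],[0,0,6],8.5],
    [[4,-15,6],[0,0,9],8.5],
    [[5,-20,8],[0,0,12],8.5],
    [[6,-25,9],[0,0,14.6],8.5],
    [[7,-30,9],[0,0,14.6],8.5],
    [[8,-35,9],[0,0,14.6],8.5],
    [[9,-40,9],[0,0,14.6],8.5],
    [[10,-45,9],[0,0,14.6],8.5],
    [[11,-49,9],[0,0,14.6],6]
  ]
}}

```text
t: 1.95
tcp_pos: [0.3248, 0.1113, 0.3031]
tool_rot: [0.051, 0.999, 0.0, 0.001]
wrist_force: [1.7, -0.9, -0.4]
grip_width: 0.852
grip_force: 0.0
```

Emit:
{"name": "servo_tool", "arguments": {
  "motion": [
    [[1,-5,0],[0,0,0],6],
    [[3,-9.5,0],[0,0,0],6],
    [[3,-9.5,0],[0,0,0],6],
    [[3,-9.5,0],[0,0,0],6]
  ]
}}

```text
t: 2.35
tcp_pos: [0.3549, 0.0169, 0.3028]
tool_rot: [0.054, 0.999, 0.0, -0.0]
wrist_force: [-0.4, -0.1, 0.9]
grip_width: 0.702
grip_force: 0.0
```

```bash
python3 - <<'E'
from h import *
p=r.get_image("wrist"); cv2.imwrite("pics/w1.png",p["color"])
K,R,t=P(p); print("cam",(-R.T@t).round(3),R[2].round(2))
for o in ("rack","tall_puck","short_puck","tube","bottle","side_mat","magazine"):
    for b in r.boxes_of(o,p)[:2]: print(o,round(b["p"],2),np.round(b["box"]).astype(int))
s=r.read_state(); print(s["t"],s["tcp_pos"],s["tool_rot"],s["q"],s["wrist_force"],s["grip_width"])
E
```

```text
cam [0.27  0.025 0.464] [ 0.33 -0.04 -0.94]
rack 0.61 [218 209 327 287]
tall_puck 0.5 [283 252 297 272]
short_puck 0.72 [181 256 198 276]
short_puck 0.54 [166 219 188 236]
tube 0.81 [230 222 261 274]
tube 0.7 [  1 299  31 341]
bottle 0.74 [287 224 314 275]
side_mat 0.63 [ 45 234 156 295]
magazine 0.87 [412 203 484 261]
2.75 [0.3546941  0.01911444 0.30263994] [4.99698518e-02 9.98750726e-01 2.74194807e-05 1.89530407e-05] [-6.89864481e-02 -3.35817251e-01  2.08774700e+00  5.64733507e-05
  1.38962605e+00 -1.53981161e+00] [-0.8180631  -0.12119284  0.28504417] 0.7042379512400132
```

View pics/w1.png

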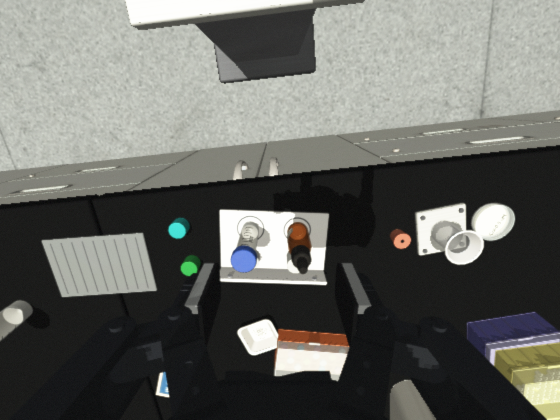

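The wrist view shows the rack at (219–328, 209–285), the tube ring around (251,229), the bottle ring around (297,228), the mat at (100,265) and the magazine mouth at (463,247). I'll zoom in to get the rings and corners.

```bash
python3 - <<'E'
from h import *
im=cv2.imread("pics/w1.png")[200:295,210:340]
cv2.imwrite("pics/w1c.png",cv2.resize(im,None,fx=6,fy=6,interpolation=cv2.INTER_CUBIC))
p=r.get_image("wrist")
for n,u,v,z in (("rFL",219,209,.006),("rFR",328.5,213.5,.006),("mat1",43.5,239.5,.004),("mat2",147,233.5,.004),("mat3",157,291.5,.004),("mat4",61,297.5,.004),("f1",416,208.5,.01),("f2",465,204,.01),("f3",419.5,254.5,.01),("mouth",463.5,247.5,.072)):
    print(n,ray(p,(u,v),z).round(4))
E
```

```text
rFL [ 0.4161 -0.0821  0.006 ]
rFR [0.4414 0.0913 0.006 ]
mat1 [ 0.4402 -0.3812  0.004 ]
mat2 [ 0.447  -0.2076  0.004 ]
mat3 [ 0.5582 -0.217   0.004 ]
mat4 [ 0.5532 -0.3902  0.004 ]
f1 [0.4455 0.2287 0.01  ]
f2 [0.4457 0.3049 0.01  ]
f3 [0.528  0.2384 0.01  ]
mouth [0.4877 0.2714 0.072 ]
```

View pics/w1c.png

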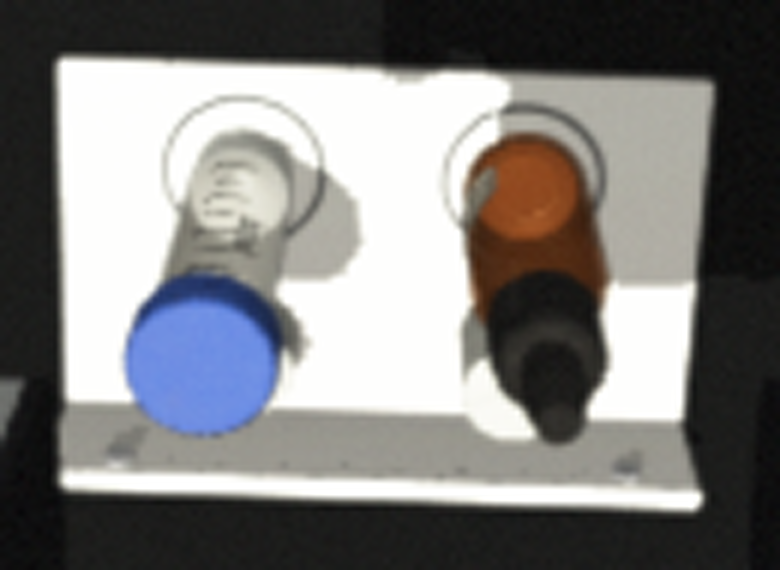

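```bash
python3 - <<'E'
from h import *
p=r.get_image("wrist"); 
C=lambda x,y:(x/6+210-.42,y/6+200-.42)
a={}
for n,x,y,z in (("FL",57,58,.006),("FR",714,80,.006),("ringT",244,171,.006),("ringB",525.5,178,.006),("wallTL",60,472,.044),("wallTR",695,492,.044),("wallBackTL",63,491,.044),("wallBackTR",702,510,.044),("cap",205,358,.116),("btop",556,420,.135)):
    a[n]=ray(p,C(x,y),z); print(n,a[n].round(4))
for A,B in (("FL","FR"),("ringT","ringB"),("wallTL","wallTR"),("wallBackTL","wallBackTR")):
    d=a[B]-a[A]; print(A,np.linalg.norm(d).round(4),np.degrees(np.arctan2(-d[0],d[1])).round(2))
# predicted rings via model fit
from scipy.optimize import least_squares
def f(q):
    c,s=np.cos(q[2]),np.sin(q[2]); o=[]
    for n,l in (("FL",(-.054,-.088)),("FR",(-.054,.088)),("ringT",(-.024,-.038)),("ringB",(-.024,.038)),("wallBackTL",(.054,-.088)),("wallBackTR",(.054,.088))):
        o+=[q[0]+c*l[0]-s*l[1]-a[n][0],q[1]+s*l[0]+c*l[1]-a[n][1]]
    return o
R=least_squares(f,[.48,0,-.1]); q=R.x; print(q[:2].round(4),np.degrees(q[2]),np.round(R.fun*1000,1))
c,s=np.cos(q[2]),np.sin(q[2])
for l in ((-.024,-.038),(-.024,.038),(.024,-.038),(.024,.038)): print(l,(q[0]+c*l[0]-s*l[1]).round(4),(q[1]+s*l[0]+c*l[1]).round(4))
E
```

```text
FL [ 0.4166 -0.0823  0.006 ]
FR [0.4405 0.0913 0.006 ]
ringT [ 0.4538 -0.037   0.006 ]
ringB [0.4637 0.0389 0.006 ]
wallTL [ 0.519  -0.0915  0.044 ]
wallTR [0.5422 0.0754 0.044 ]
wallBackTL [ 0.5248 -0.0917  0.044 ]
wallBackTR [0.5479 0.077  0.044 ]
cap [ 0.4517 -0.0358  0.116 ]
btop [0.4632 0.0373 0.135 ]
FL 0.1752 -7.86
ringT 0.0766 -7.37
wallTL 0.1686 -7.9
wallBackTL 0.1703 -7.79
[ 0.4825 -0.0017] -7.358539361934341 [ 1.1  0.2 -0.3  1.3 -0.   0.8 -0.1  0.2 -0.1 -4.2 -0.6  1.7]
(-0.024, -0.038) 0.4538 -0.0363
(-0.024, 0.038) 0.4636 0.0391
(0.024, -0.038) 0.5014 -0.0424
(0.024, 0.038) 0.5112 0.033
```

Rack fit: yaw −7.6°, tube ring (0.4535, −0.0365), bottle ring (0.4636, 0.0385), residuals of a few mm. The cap and bottle-top positions agree. I'll grasp the tube from above, with the TCP at z = 0.07.

Emit:
{"name": "servo_tool", "arguments": {
  "motion": [
    [[4,-2.5,-3],[0,0,-2],6],
    [[8,-4.5,-7],[0,0,-2],6],
    [[9.9,-5.6,-10],[0,0,-2],6],
    [[9.9,-5.6,-12],[0,0,-2],6],
    [[9.9,-5.6,-15],[0,0,-2],6],
    [[9.9,-5.6,-18],[0,0,-2],6],
    [[9.9,-5.6,-20.5],[0,0,-2],6],
    [[9.9,-5.6,-22.5],[0,0,-2],6],
    [[9.9,-5.6,-23.3],[0,0,-2],6],
    [[9.9,-5.6,-23.3],[0,0,-2],6]
  ]
}}

```text
t: 3.85
tcp_pos: [0.4528, -0.0376, 0.0686]
tool_rot: [0.069, 0.998, 0.0, -0.001]
wrist_force: [-0.2, 0.3, -0.8]
grip_width: 0.698
grip_force: 0.0
```

Emit:
{"name": "servo_tool", "arguments": {
  "motion": [
    [[0,0,0],[0,0,0],5],
    [[0,0,0],[0,0,0],4],
    [[0,0,0],[0,0,0],3],
    [[0,0,0],[0,0,0],2.5],
    [[0,0,0],[0,0,0],2.5],
    [[0,0,0],[0,0,0],2.5],
    [[0,0,0],[0,0,0],2.5]
  ],
  "grip_force": 25
}}

```text
t: 4.55
tcp_pos: [0.4554, -0.0383, 0.071]
tool_rot: [0.069, 0.998, -0.0, 0.001]
wrist_force: [-0.1, 0.3, 5.9]
grip_width: 0.384
grip_force: 25.1
```

Emit:
{"name": "servo_tool", "arguments": {
  "motion": [
    [[0,0,2],[0,0,0],2.5],
    [[0,0,5],[0,0,0],2.5],
    [[0,-1,8],[0,0,0],2.5],
    [[0.5,-5,8],[0,0,0],2.5],
    [[1.2,-9.5,8],[0,0,1],2.5],
    [[2,-14,8],[0,0,2],2.5],
    [[2.8,-18.5,8],[0,0,3],2.5],
    [[3.5,-23,8],[0,0,4],2.5],
    [[4.2,-27.5,8],[0,0,5],2.5],
    [[4.5,-30.3,8],[0,0,5],2.5]
  ]
}}

```text
t: 5.55
tcp_pos: [0.499, -0.3444, 0.1496]
tool_rot: [0.026, 1.0, -0.001, 0.0]
wrist_force: [-0.1, 0.4, -0.7]
grip_width: 0.382
grip_force: 25.2
```

Emit:
{"name": "servo_tool", "arguments": {
  "motion": [
    [[0,0,-0.5],[0,0,0],2.5],
    [[0,0,-3.5],[0,0,0],2.5],
    [[0,0,-5.5],[0,0,0],2.5],
    [[0,0,-7],[0,0,0],2.5],
    [[0,0,-7.8],[0,0,0],2.5],
    [[0,0,-8.1],[0,0,0],2.5],
    [[0,0,-8.1],[0,0,0],2.5],
    [[0,0,-8.1],[0,0,0],2.5]
  ]
}}

```text
t: 6.35
tcp_pos: [0.4995, -0.3412, 0.0693]
tool_rot: [0.025, 1.0, -0.0, 0.001]
wrist_force: [-0.1, 0.1, -1.1]
grip_width: 0.382
grip_force: 25.2
```

Emit:
{"name": "servo_tool", "arguments": {
  "motion": [
    [[0,0,0],[0,0,0],3.6],
    [[0,0,0],[0,0,0],4.2],
    [[0,0,0],[0,0,0],5],
    [[0,0,0],[0,0,0],6],
    [[0,0,0],[0,0,0],6],
    [[0,0,2],[0,0,0],6],
    [[0,0,5],[0,0,0],6],
    [[0,0,9],[0,0,0],6],
    [[0,0,13],[0,0,0],6],
    [[0,0,16],[0,0,0],6]
  ]
}}

```text
t: 7.35
tcp_pos: [0.4996, -0.3416, 0.2316]
tool_rot: [0.025, 1.0, -0.001, 0.001]
wrist_force: [0.2, -0.3, 0.4]
grip_width: 0.706
grip_force: 0.0
```

```bash
python3 - <<'E'
from h import *
for n in ("scene","wrist"):
  p=r.get_image(n); cv2.imwrite(f"pics/{n}2.png",p["color"])
  for b in r.boxes_of("tube",p)[:3]: print(n,round(b["p"],2),np.round(b["box"],1))
  print([proj(p,(.4995,-.3412,z)).round(1) for z in (.004,.114)])
s=r.read_state(); print(s["t"],s["tcp_pos"],s["tool_rot"],s["q"],s["grip_width"])
E
```

```text
scene 0.82 [450.  202.9 485.9 276.7]
scene 0.7 [378.  212.7 399.7 270.6]
[array([383. , 262.2]), array([390.2, 217.1])]
wrist 0.81 [120.2 208.1 199.3 295.2]
wrist 0.75 [262.4 159.4 299.9 212. ]
[array([281.3, 170.1]), array([281.8, 194.3])]
7.55 [ 0.49921751 -0.34134304  0.22961114] [ 2.53100063e-02  9.99679133e-01 -6.28393782e-04  8.00007306e-04] [-6.71710308e-01  2.53230750e-01  1.66861822e+00 -4.21283086e-05
  1.21770947e+00 -2.19186666e+00] 0.7040809444029437
```

The tube stands on the mat, where its boxes match the projection. Next is the bottle. It rises 80 mm above its grip height, so I tilt the tool 60° to keep the gripper body clear.

Emit:
{"name": "servo_tool", "arguments": {
  "motion": [
    [[0,4,0],[0,0,-1],6],
    [[-1,8.5,0.5],[0,0,-2],6],
    [[-2,13,1],[0,0,-3],6],
    [[-3,17.5,1],[0,0,-4],6],
    [[-4,22,1],[0,0,-4.7],6],
    [[-5,26.5,1],[0,0,-4.7],6],
    [[-6,31,1],[0,0,-4.7],6],
    [[-6.9,35,1],[0,0,-4.7],6],
    [[-6.9,37.9,1],[0,0,-4.7],6],
    [[-6.9,37.9,1],[0,0,-4.7],6]
  ]
}}

```text
t: 8.55
tcp_pos: [0.4278, 0.0408, 0.2366]
tool_rot: [0.064, 0.998, 0.001, -0.002]
wrist_force: [0.1, -0.2, -1.1]
grip_width: 0.7
grip_force: 0.0
```

Emit:
{"name": "servo_tool", "arguments": {
  "motion": [
    [[0,0,0],[-1,-7.4,0],6],
    [[0,0,0],[-2,-14.9,0],6],
    [[0,0,-1],[-3,-22.3,0],6],
    [[0,0,-2],[-4,-29.7,0],6],
    [[0,0,-3],[-5,-37.2,0],6],
    [[0,0,-4],[-5.9,-44.6,0],6],
    [[0,0,-5],[-6.9,-52,0],6],
    [[0,0,-6],[-7.9,-59.5,0],6],
    [[0,0,-7],[-7.9,-59.5,0],6],
    [[0,0,-7],[-7.9,-59.5,0],6]
  ]
}}

```text
t: 9.55
tcp_pos: [0.4571, 0.0395, 0.2349]
tool_rot: [0.059, 0.887, -0.028, 0.457]
wrist_force: [0.3, -0.0, 0.4]
grip_width: 0.699
grip_force: 0.0
```

```bash
python3 - <<'E'
from h import *
from scipy.spatial.transform import Rotation as Ro
p=r.get_image("wrist"); cv2.imwrite("pics/w3.png",p["color"])
for b in r.boxes_of("bottle",p)[:2]: print(round(b["p"],2),np.round(b["box"],1))
print([proj(p,(.4636,.0385,z)).round(1) for z in (.006,.05,.135)])
s=r.read_state(); print(s["t"],s["tcp_pos"],Ro.from_quat(s["tool_rot"]).as_matrix().round(3),s["q"],s["grip_width"])
E
```

```text
0.76 [250.3   1.  297.1 118.5]
[array([277.8, -19.5]), array([278.1,  22.2]), array([278.6, 116.4])]
9.65 [0.45782596 0.03846654 0.23692706] [[-0.573  0.13   0.809]
 [ 0.077  0.991 -0.106]
 [-0.816  0.001 -0.578]] [ 0.1592118  -0.51348943  2.62633337 -1.19386724  0.25275897 -0.21603253] 0.7040689719339526
```

View pics/w3.png

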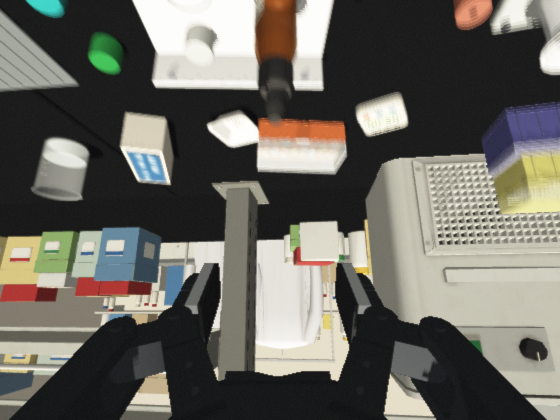

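The full forward tilt hits a joint limit (q3 and q4 at their ends). The view is otherwise as expected, with the bottle at (275,60). I'll keep the tilt but come in diagonally from the left front, so the wrist stays further from the base.

Emit:
{"name": "servo_tool", "arguments": {
  "motion": [
    [[0,0.5,0],[0,0,-7],6],
    [[0,1,0],[0,0,-14],6],
    [[-0.5,1.5,0],[0,0,-21],6],
    [[-1,2,0],[0,0,-28],6],
    [[-1.8,2.3,0],[0,0,-35],6],
    [[-1.8,2.3,0],[0,0,-37.4],6],
    [[-1.8,2.3,0],[0,0,-37.4],6],
    [[-1.8,2.3,0],[0,0,-37.4],6]
  ]
}}

```text
t: 10.45
tcp_pos: [0.439, 0.0612, 0.2356]
tool_rot: [0.338, 0.822, -0.176, 0.424]
wrist_force: [0.5, -0.2, 0.4]
grip_width: 0.706
grip_force: 0.0
```

Emit:
{"name": "servo_tool", "arguments": {
  "motion": [
    [[0,0,0],[-2,-2,0],6],
    [[0,0,-2],[-3.7,-3.7,0],6],
    [[0,0,-4],[-3.7,-3.7,0],6],
    [[0,0,-4],[-3.7,-3.7,0],6],
    [[0,0,-4],[-3.7,-3.7,0],6]
  ]
}}

```text
t: 10.95
tcp_pos: [0.4296, 0.0715, 0.2051]
tool_rot: [0.336, 0.803, -0.194, 0.452]
wrist_force: [-0.4, -0.3, 0.4]
grip_width: 0.705
grip_force: 0.0
```

```bash
python3 - <<'E'
from h import *
from scipy.spatial.transform import Rotation as Ro
s=r.read_state(); print(s["t"],s["tcp_pos"],Ro.from_quat(s["tool_rot"]).as_matrix().round(3),s["q"],s["grip_width"])
E
```

```text
10.95 [0.42959749 0.07146649 0.2051193 ] [[-0.366  0.715  0.596]
 [ 0.364  0.699 -0.616]
 [-0.857 -0.008 -0.516]] [ 0.76020023  0.07083917  2.34052934 -1.19445654  1.17077324  0.75154756] 0.7053652881827528
```

Joint q4 sits at its lower limit on this side, while its range on the other side is wide. I'll mirror the approach and come in from the right front.

Emit:
{"name": "servo_tool", "arguments": {
  "motion": [
    [[0,-1,1],[5.8,5.8,0],6],
    [[0,-2,2],[11.6,11.6,0],6],
    [[0,-3,3],[17.4,17.4,0],6],
    [[0,-4,3],[23.2,23.2,0],6],
    [[0,-5,3],[29,29,0],6],
    [[0,-6,3],[34.8,34.8,0],6],
    [[0,-6,3],[40.6,40.6,0],6],
    [[0,-6,3],[41.7,41.7,0],6],
    [[0,-6,3],[41.7,41.7,0],6]
  ]
}}

```text
t: 11.85
tcp_pos: [0.4323, 0.009, 0.2369]
tool_rot: [0.385, 0.923, -0.005, -0.001]
wrist_force: [-0.0, -0.8, -0.1]
grip_width: 0.706
grip_force: 0.0
```

Emit:
{"name": "servo_tool", "arguments": {
  "motion": [
    [[0,0,0],[0,0,8.5],6],
    [[0,0,0],[0,0,17],6],
    [[0,0,0],[0,0,25.5],6],
    [[0,0,0],[0,0,34],6],
    [[0,0,0],[0,0,42.5],6],
    [[0,0,0],[0,0,51],6],
    [[0,0,0],[0,0,59.5],6],
    [[0,0,0],[0,0,68],6],
    [[0,0,0],[0,0,76.5],6],
    [[0,0,0],[0,0,85],6]
  ]
}}

```text
t: 12.85
tcp_pos: [0.4287, 0.0126, 0.2351]
tool_rot: [-0.345, 0.938, -0.008, 0.002]
wrist_force: [0.8, -0.4, 0.3]
grip_width: 0.707
grip_force: 0.0
```

Emit:
{"name": "servo_tool", "arguments": {
  "motion": [
    [[0,0,0],[5.9,-5.9,0],6],
    [[0,0,0],[11.8,-11.8,0],6],
    [[0,0,0],[17.7,-17.7,0],6],
    [[0,0,-1],[23.6,-23.6,0],6],
    [[0,0,-2],[29.5,-29.5,0],6],
    [[0,0,-3],[35.4,-35.4,0],6],
    [[0,0,-4],[41.3,-41.3,0],6],
    [[0,0,-4],[42.4,-42.4,0],6],
    [[0,0,-4],[42.4,-42.4,0],6],
    [[0,0,-4],[42.4,-42.4,0],6]
  ]
}}

```text
t: 13.85
tcp_pos: [0.3919, 0.1475, 0.3]
tool_rot: [-0.257, 0.857, 0.168, 0.414]
wrist_force: [0.1, 0.0, -0.9]
grip_width: 0.701
grip_force: 0.0
```

```bash
cat > st.py <<'E'
from h import *
from scipy.spatial.transform import Rotation as Ro
s=r.read_state(); print(round(s["t"],2),s["tcp_pos"].round(4),"\n",Ro.from_quat(s["tool_rot"]).as_matrix().round(3),"\n",np.round(s["q"],3),s["grip_width"],np.round(s["wrist_force"],1))
E
python3 st.py
```

```text
13.85 [0.3919 0.1475 0.3   ] 
 [[-0.525 -0.58   0.623]
 [-0.302  0.811  0.5  ]
 [-0.796  0.074 -0.601]] 
 [-0.352 -0.727  2.562  0.967  0.982 -2.939] 0.7007813774101432 [ 0.1  0.  -0.9]
```

The last joint ran to its limit. I'll untilt, give the tool the half turn that makes the same grasp, and tilt again.

Emit:
{"name": "servo_tool", "arguments": {
  "motion": [
    [[0.5,-2,0],[-4.9,6.2,0],6],
    [[1,-4,0],[-9.9,12.3,0],6],
    [[1.5,-6,0],[-14.8,18.4,0],6],
    [[2,-8,0],[-19.7,24.6,0],6],
    [[2.5,-10,0],[-24.6,30.7,0],6],
    [[3,-12,0],[-29.5,36.8,0],6],
    [[3.8,-14,0],[-33.2,41.3,0],6],
    [[3.8,-14.7,0],[-33.2,41.3,0],6],
    [[3.8,-14.7,0],[-33.2,41.3,0],6]
  ]
}}

```text
t: 14.75
tcp_pos: [0.4308, -0.0007, 0.3002]
tool_rot: [-0.287, 0.958, -0.0, 0.0]
wrist_force: [-1.2, 0.0, -0.3]
grip_width: 0.706
grip_force: 0.0
```

Emit:
{"name": "servo_tool", "arguments": {
  "motion": [
    [[0,0,0],[0,0,-8.5],6],
    [[0,0,0],[0,0,-17],6],
    [[0,0,0],[0,0,-25.5],6],
    [[0,0,0],[0,0,-34],6],
    [[0,0,0],[0,0,-42.5],6],
    [[0,0,0],[0,0,-51],6],
    [[0,0,0],[0,0,-59.5],6],
    [[0,0,0],[0,0,-68],6],
    [[0,0,0],[0,0,-76.5],6],
    [[0,0,0],[0,0,-85],6]
  ]
}}

```text
t: 15.75
tcp_pos: [0.4298, -0.0006, 0.3008]
tool_rot: [0.439, 0.899, -0.0, 0.001]
wrist_force: [-0.4, 0.3, 0.1]
grip_width: 0.703
grip_force: 0.0
```

Emit:
{"name": "servo_tool", "arguments": {
  "motion": [
    [[0,0,0],[0,0,-8.5],6],
    [[0,0,0],[0,0,-17],6],
    [[0,0,0],[0,0,-25.5],6],
    [[0,0,0],[0,0,-34],6],
    [[0,0,0],[0,0,-42.5],6],
    [[0,0,0],[0,0,-51],6],
    [[0,0,0],[0,0,-59.5],6],
    [[0,0,0],[0,0,-68],6],
    [[0,0,0],[0,0,-76.5],6],
    [[0,0,0],[0,0,-85],6]
  ]
}}

```text
t: 16.75
tcp_pos: [0.4298, -0.0006, 0.3008]
tool_rot: [0.931, 0.366, 0.0, -0.0]
wrist_force: [0.5, 0.3, -0.4]
grip_width: 0.704
grip_force: 0.0
```

```bash
python3 st.py
```

```text
16.75 [ 0.4298 -0.0006  0.3008] 
 [[ 0.732  0.681  0.   ]
 [ 0.681 -0.732  0.001]
 [ 0.001 -0.    -1.   ]] 
 [-1.030e-01 -1.620e-01  1.958e+00  1.000e-03  1.345e+00  7.180e-01] 0.7036515938279921 [ 0.5  0.3 -0.4]
```

Emit:
{"name": "servo_tool", "arguments": {
  "motion": [
    [[0,0,0],[5.8,-6.3,0],6],
    [[0,0,0],[11.7,-12.5,0],6],
    [[0,0,0],[17.5,-18.8,0],6],
    [[0,0,-1],[23.4,-25.1,0],6],
    [[0,0,-2],[29.2,-31.4,0],6],
    [[0,0,-4],[35,-37.6,0],6],
    [[0.4,1,-6],[40.9,-43.9,0],6],
    [[0.4,1.2,-8],[40.9,-43.9,0],6],
    [[0.4,1.2,-9],[40.9,-43.9,0],6],
    [[0.4,1.2,-9],[40.9,-43.9,0],6]
  ]
}}

```text
t: 17.75
tcp_pos: [0.4338, 0.0127, 0.2092]
tool_rot: [0.806, 0.318, 0.465, -0.183]
wrist_force: [0.3, 0.6, -0.2]
grip_width: 0.699
grip_force: 0.0
```

```bash
python3 st.py; python3 - <<'E'
from h import *
p=r.get_image("wrist"); cv2.imwrite("pics/w4.png",p["color"])
for b in r.boxes_of("bottle",p)[:2]: print(round(b["p"],2),np.round(b["box"],1))
print([proj(p,(.4636,.0385,z)).round(1) for z in (.006,.05,.135)])
E
```

```text
17.75 [0.4338 0.0127 0.2092] 
 [[ 0.365  0.683  0.632]
 [ 0.343 -0.73   0.591]
 [ 0.865  0.001 -0.501]] 
 [-0.849 -0.078  2.491  1.183  1.206 -0.779] 0.6990245136249992 [ 0.3  0.6 -0.2]
0.64 [267.  262.1 299.8 335.2]
[array([278.2, 318.9]), array([278.3, 303.3]), array([278.6, 262.1])]
```

View pics/w4.png

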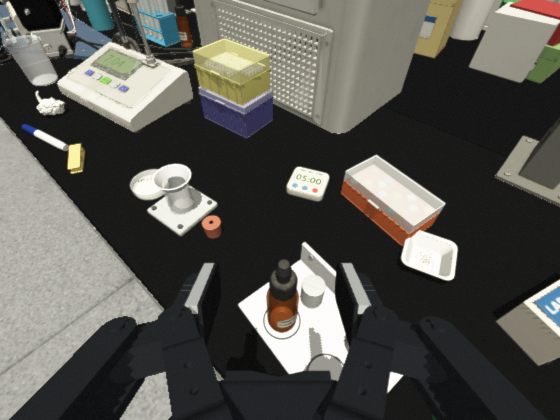

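The bottle is at (283,300) between the fingers. Its ring and body are about 5 px right of the projection, a few mm. I'll correct by 1–2 mm and go down.

Emit:
{"name": "servo_tool", "arguments": {
  "motion": [
    [[1.8,1.5,-1],[0,0,0],6],
    [[3.6,3,-2],[0,0,0],6],
    [[3.6,3,-4.5],[0,0,0],6],
    [[3.6,3,-7],[0,0,0],6],
    [[3.6,3,-9.5],[0,0,0],6],
    [[3.6,3,-12],[0,0,0],6],
    [[3.6,3,-14],[0,0,0],6],
    [[3.6,3,-15.6],[0,0,0],6],
    [[3.6,3,-16.5],[0,0,0],6],
    [[3.6,3,-16.5],[0,0,0],6]
  ]
}}

```text
t: 18.85
tcp_pos: [0.4727, 0.0407, 0.0461]
tool_rot: [0.805, 0.32, 0.466, -0.181]
wrist_force: [-0.3, -0.7, 0.6]
grip_width: 0.707
grip_force: 0.0
```

```bash
python3 st.py; python3 - <<'E'
from h import *
p=r.get_image("wrist"); cv2.imwrite("pics/w5.png",p["color"])
E
```

```text
18.85 [0.4727 0.0407 0.0461] 
 [[ 0.361  0.685  0.633]
 [ 0.347 -0.729  0.59 ]
 [ 0.866  0.006 -0.501]] 
 [-0.688  0.5    2.439  1.583  1.032 -1.344] 0.7071718197449406 [-0.3 -0.7  0.6]
```

View pics/w5.png

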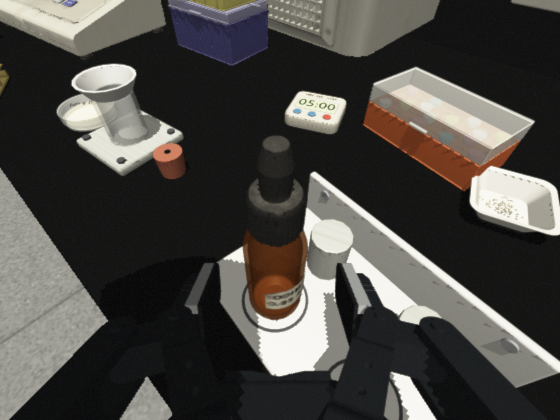

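The bottle at (276,230) is centred between the pads (205 and 350). I'm closing now.

Emit:
{"name": "servo_tool", "arguments": {
  "motion": [
    [[0,0,0],[0,0,0],5],
    [[0,0,0],[0,0,0],4.4],
    [[0,0,0],[0,0,0],4],
    [[0,0,0],[0,0,0],3.6],
    [[0,0,0],[0,0,0],3.2],
    [[0,0,0],[0,0,0],2.5],
    [[0,0,0],[0,0,0],2.5],
    [[0,0,0],[0,0,0],2.5],
    [[0,0,0],[0,0,0],2.5]
  ],
  "grip_force": 35
}}

```text
t: 19.8
tcp_pos: [0.4719, 0.0414, 0.0461]
tool_rot: [0.805, 0.32, 0.466, -0.182]
wrist_force: [-1.4, 0.3, 3.7]
grip_width: 0.318
grip_force: 31.0
```

Emit:
{"name": "servo_tool", "arguments": {
  "motion": [
    [[0,0,0.5],[0,0,0],2.5],
    [[0,0,1.5],[0,0,0],2.5],
    [[0,0,3],[0,0,0],2.5],
    [[0,0,3],[0,0,0],2.5]
  ]
}}

```text
t: 20.2
tcp_pos: [0.4723, 0.0404, 0.0764]
tool_rot: [0.805, 0.321, 0.465, -0.181]
wrist_force: [0.6, 0.2, -1.5]
grip_width: 0.319
grip_force: 31.0
```

```bash
python3 st.py; python3 - <<'E'
from h import *
a=[]
for n in ("wrist","side"):
  p=r.get_image(n); c=p["color"]
  for b in r.boxes_of("bottle",p)[:1]: print(n,round(b["p"],2),np.round(b["box"],1))
  a.append(c if n=="wrist" else cv2.resize(c[130:280,220:340],(336,420),interpolation=cv2.INTER_CUBIC))
o=np.hstack([a[0][:,100:500],a[1]]); cv2.imwrite("pics/w6.png",o)
E
```

```text
20.2 [0.4723 0.0404 0.0764] 
 [[ 0.361  0.684  0.634]
 [ 0.348 -0.729  0.589]
 [ 0.865  0.008 -0.502]] 
 [-0.689  0.392  2.458  1.53   1.032 -1.242] 0.3189112772051266 [ 0.6  0.2 -1.5]
wrist 0.61 [244.8 134.8 311.2 321.9]
side 0.7 [284.9 187.5 298.7 238.2]
```

View pics/w6.png

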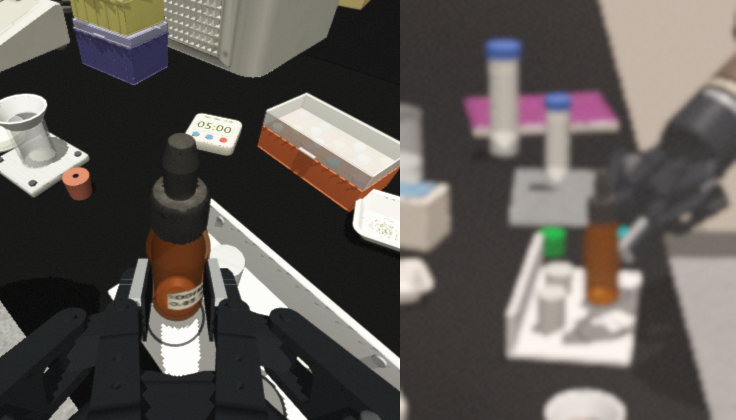

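The bottle is lifted and upright (the side view shows it above its ring). The opening of 27 mm is less than its 34 mm, so the pads may hold it off-axis. I'll check where it sits relative to the TCP.

```bash
python3 - <<'E'
from tri import *
p=r.get_image("wrist"); sd=r.get_image("side"); sc=r.get_image("scene")
print("base via wrist",ray(p,(277,304),.036).round(4), "top",ray(p,(280,140),.165).round(4))
tcp=np.array([.4723,.0404,.0764]); d=np.array([.634,.589,-.502]); y=np.array([.684,-.729,0])
for k in (-.03,-.019,-.008,.0,.011): print(k,proj(p,tcp+k*d).round(0),proj(p,tcp+k*d+.0136*y).round(0))
for q,n in ((sd,"side"),(sc,"scene")):
  for b in r.boxes_of("bottle",q)[:1]: print(n,np.round(b["box"],1),"pred",proj(q,(.4636,.0385,.036)).round(1),proj(q,(.4636,.0385,.165)).round(1))
E
```

```text
base via wrist [0.4617 0.0314 0.036 ] top [0.4648 0.0335 0.165 ]
-0.03 [278. 281.] [306. 281.]
-0.019 [278. 270.] [304. 270.]
-0.008 [278. 260.] [302. 260.]
0.0 [278. 253.] [301. 253.]
0.011 [278. 245.] [300. 245.]
side [283.2 189.8 299.4 240.2] pred [292.2 237.5] [293.7 189.9]
scene [235.5 200.2 249.7 209.2] pred [241.  205.3] [238.8 157.3]
```

The bottle axis measures (0.463, 0.034), about 10 mm behind the TCP as planned, and it did not shift on lifting. I'll carry it gently to the mat and yaw −32° with the arm.

Emit:
{"name": "servo_tool", "arguments": {
  "motion": [
    [[0,0,1],[0,0,0],2.5],
    [[0,-1,2.5],[0,0,-2],2.5],
    [[0.2,-3,4],[0,0,-5],2.5],
    [[0.5,-5.5,4],[0,0,-8],2.5],
    [[0.8,-8.5,4],[0,0,-12],2.5],
    [[1.1,-11.5,4],[0,0,-15],2.5],
    [[1.4,-14.5,4],[0,0,-18],2.5],
    [[1.7,-17.5,4],[0,0,-22],2.5],
    [[2,-20.5,4],[0,0,-25],2.5],
    [[2.3,-23.5,4],[0,0,-28],2.5]
  ]
}}

```text
t: 21.65
tcp_pos: [0.4946, -0.1949, 0.1153]
tool_rot: [0.859, 0.114, 0.495, -0.064]
wrist_force: [0.4, -0.6, -1.4]
grip_width: 0.315
grip_force: 31.0
```

Emit:
{"name": "servo_tool", "arguments": {
  "motion": [
    [[0.2,-2,0],[0,0,-2],2.5],
    [[0.4,-4,0],[0,0,-3],2.5],
    [[0.5,-5.1,0],[0,0,-4],2.5],
    [[0.5,-5.1,0],[0,0,-4],2.5],
    [[0.5,-5.1,0],[0,0,-4],2.5]
  ]
}}

```text
t: 22.15
tcp_pos: [0.4997, -0.2441, 0.1155]
tool_rot: [0.862, 0.086, 0.497, -0.047]
wrist_force: [-0.3, -0.3, -1.7]
grip_width: 0.321
grip_force: 31.0
```

```bash
python3 st.py; python3 - <<'E'
from h import *
p=r.get_image("wrist"); q=r.get_image("side"); s=r.get_image("scene")
for c in (p,q,s):
  for b in r.boxes_of("bottle",c)[:1]: print(round(b["p"],2),np.round(b["box"],1))
o=np.hstack([cv2.resize(p["color"],None,fx=.7,fy=.7),cv2.resize(s["color"][150:300,290:490],(392,294),interpolation=cv2.INTER_CUBIC)]); cv2.imwrite("pics/w7.png",o)
E
```

```text
22.15 [ 0.4997 -0.2441  0.1155] 
 [[ 0.49   0.195  0.849]
 [ 0.101 -0.981  0.167]
 [ 0.866  0.004 -0.501]] 
 [-1.069  0.337  2.332  1.577  0.97  -1.022] 0.32079932119138865 [-0.3 -0.3 -1.7]
0.64 [245.4 133.6 312.4 320.4]
0.7 [271.  146.2 285.2 187.3]
0.97 [335.3 164.1 355.9 221.9]
```

View pics/w7.png

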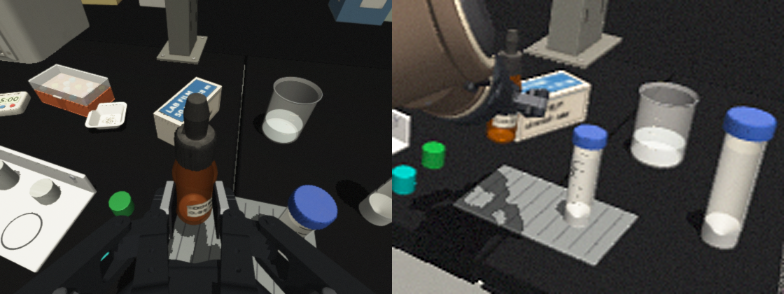

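The bottle hangs upright above the mat (wrist crop 195,170) and the tube stands clear at the right. I'm setting it down.

Emit:
{"name": "servo_tool", "arguments": {
  "motion": [
    [[0,0,-2],[0,0,0],2.5],
    [[0,0,-4],[0,0,0],2.5],
    [[0,0,-5.5],[0,0,0],2.5],
    [[0,0,-6.5],[0,0,0],2.5],
    [[0,0,-7.1],[0,0,0],2.5],
    [[0,0,-7.1],[0,0,0],2.5],
    [[0,0,-7.1],[0,0,0],2.5]
  ]
}}

```text
t: 23.15
tcp_pos: [0.4999, -0.2451, 0.0449]
tool_rot: [0.862, 0.086, 0.497, -0.046]
wrist_force: [-0.3, -0.3, -0.9]
grip_width: 0.317
grip_force: 31.1
```

```bash
python3 st.py
```

```text
23.15 [ 0.4999 -0.2451  0.0449] 
 [[ 0.49   0.194  0.85 ]
 [ 0.102 -0.981  0.166]
 [ 0.865  0.005 -0.501]] 
 [-1.069  0.541  2.304  1.699  0.981 -1.236] 0.3169177438316453 [-0.3 -0.3 -0.9]
```

Emit:
{"name": "servo_tool", "arguments": {
  "motion": [
    [[0,0,-0.1],[0,0,0],3.2],
    [[0,0,-0.1],[0,0,0],3.8],
    [[0,0,-0.1],[0,0,0],4.5],
    [[0,0,-0.1],[0,0,0],5.2],
    [[0,0,-0.1],[0,0,0],5.5],
    [[-1.2,-0.2,0.7],[0,0,0],5.5],
    [[-2.6,-0.5,1.5],[0,0,0],5.5],
    [[-4.2,-0.8,2.5],[0,0,0],5.5],
    [[-5.5,-1,4],[0,0,0],5.5],
    [[-5.5,-1,8],[0,0,0],5.5]
  ]
}}

```text
t: 24.15
tcp_pos: [0.4429, -0.2536, 0.1225]
tool_rot: [0.863, 0.083, 0.496, -0.049]
wrist_force: [-0.2, -0.9, 0.6]
grip_width: 0.64
grip_force: 0.0
```

```bash
python3 st.py; python3 - <<'E'
from tri import *
w=r.get_image("wrist"); q=r.get_image("side"); s=r.get_image("scene")
ob={}
for n,c in (("w",w),("q",q),("s",s)):
  for b in r.boxes_of("bottle",c)[:1]:
    x=b["box"]; ob[n]=(c,x); print(n,round(b["p"],2),np.round(x,1))
mid=lambda n:(ob[n][0],((ob[n][1][0]+ob[n][1][2])/2,(ob[n][1][1]+ob[n][1][3])/2))
print(tri([mid("q"),mid("s")]).round(4))
E
```

```text
24.15 [ 0.4429 -0.2536  0.1225] 
 [[ 0.494  0.192  0.848]
 [ 0.094 -0.981  0.167]
 [ 0.864 -0.003 -0.503]] 
 [-1.224  0.288  2.378  1.438  1.039 -1.015] 0.6397123107572621 [-0.2 -0.9  0.6]
w 0.83 [260.  183.9 303.2 294.5]
q 0.84 [272.9 166.1 286.4 204.4]
s 0.82 [333.9 213.  353.3 251.2]
[ 0.4825 -0.255   0.0635]
```

The bottle stands on the mat near (0.487, −0.25). Now I untilt, go above the tall puck and look.

Emit:
{"name": "servo_tool", "arguments": {
  "motion": [
    [[0,0,4],[0,0,0],5.5],
    [[0,1,8],[-1.6,8.4,0],5.5],
    [[0,2,10],[-3.2,16.8,0],5.5],
    [[0,3,10],[-4.9,25.2,0],5.5],
    [[0,4,10],[-6.5,33.6,0],5.5],
    [[0,5,10],[-8.1,42,0],5.5],
    [[0,6,10],[-9.7,50.4,0],5.5],
    [[0,7,10],[-11.6,58.9,0],5.5],
    [[0,8,10],[-11.6,58.9,0],5.5],
    [[0,8,10],[-11.6,58.9,0],5.5]
  ]
}}

```text
t: 25.45
tcp_pos: [0.4458, -0.1731, 0.224]
tool_rot: [0.995, 0.101, -0.004, 0.001]
wrist_force: [0.3, -0.9, -0.5]
grip_width: 0.644
grip_force: 0.0
```

Emit:
{"name": "servo_tool", "arguments": {
  "motion": [
    [[1,4,0],[0,0,-6],5.5],
    [[2,8,0],[0,0,-12],5.5],
    [[3,12,0],[0,0,-18.8],5.5],
    [[4.5,16,-1],[0,0,-18.8],5.5],
    [[6,19,-3],[0,0,-18.8],5.5],
    [[6.8,20.7,-6],[0,0,-18.8],5.5],
    [[6.8,20.7,-7],[0,0,-18.8],5.5],
    [[6.8,20.7,-7],[0,0,-18.8],5.5]
  ]
}}

```text
t: 26.25
tcp_pos: [0.5096, 0.0325, 0.1508]
tool_rot: [0.998, -0.063, -0.005, 0.001]
wrist_force: [0.1, -0.3, 0.7]
grip_width: 0.645
grip_force: 0.0
```

```bash
python3 st.py; python3 - <<'E'
from h import *
w=r.get_image("wrist"); cv2.imwrite("pics/w8.png",w["color"])
for o,h in (("tall_puck",.042),("short_puck",.03)):
  for b in r.boxes_of(o,w)[:3]:
    x=b["box"]; print(o,round(b["p"],2),np.round(x,1))
print(proj(w,(.5112,.033,.042)),proj(w,(.5014,-.0424,.03)))
E
```

```text
26.25 [0.5096 0.0325 0.1508] 
 [[ 0.992 -0.127 -0.011]
 [-0.127 -0.992 -0.001]
 [-0.01   0.003 -1.   ]] 
 [-0.021  0.167  1.945 -0.002  1.04   1.678] 0.6454166126368196 [ 0.1 -0.3  0.7]
tall_puck 0.61 [266.5 175.8 295.9 211.4]
short_puck 0.97 [337.3 176.2 369.3 207.5]
short_puck 0.92 [438.  221.3 475.  246. ]
short_puck 0.79 [436.  155.8 476.4 191.1]
[275.177091   197.93575634] [353.86080054 194.20099602]
```

View pics/w8.png

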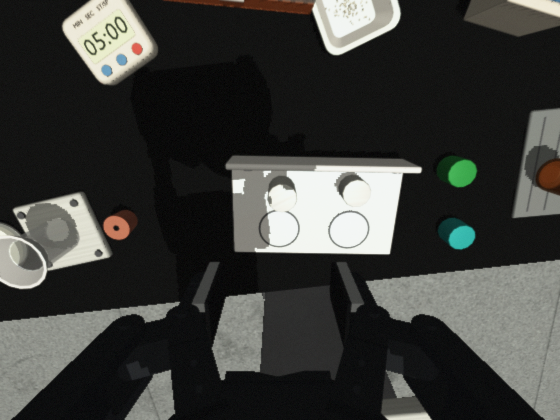

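The view, with up = +x and right = −y, shows the tall puck at (283,195), the short one at (355,191), the rings at (279,229) and (349,229), and the magazine mouth at (18,262).

```bash
python3 - <<'E'
from h import *
w=r.get_image("wrist")
for n,u,v,z in (("tall",283.5,198,.042),("short",355,192.5,.03),("ringB",279.5,229.5,.006),("ringT",349,230,.006),("mouth",18,262,.072)):
    print(n,ray(w,(u,v),z).round(4))
for a in ((.5112,.033,.042),(.4636,.0385,.006),(.4538,-.0363,.006)): print(proj(w,a).round(1))
c=w["color"][165:220,255:380]; cv2.imwrite("pics/w8c.png",cv2.resize(c,None,fx=6,fy=6,interpolation=cv2.INTER_CUBIC))
E
```

```text
tall [0.5132 0.0242 0.042 ]
short [ 0.506  -0.0457  0.03  ]
ringB [0.4667 0.0337 0.006 ]
ringT [ 0.4559 -0.0426  0.006 ]
mouth [0.4939 0.2694 0.072 ]
[274.6 201.2]
[275.6 232.6]
[343.5 232.5]
```

View pics/w8c.png

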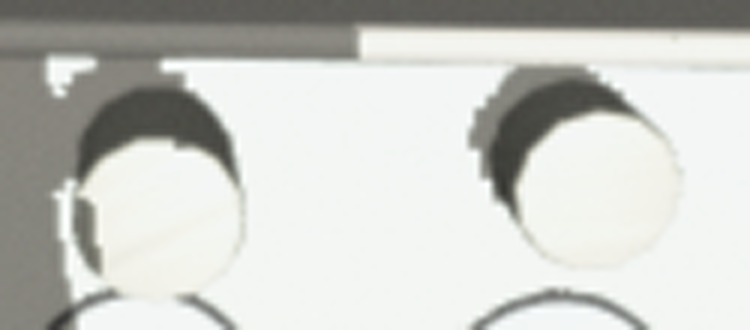

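The half-turned camera gives the rings 2.5 and 5.4 mm off the earlier view, which is a wrist calibration bias. The midpoint agrees with the fixed cameras, so I use ring T (0.455, −0.0395) and ring B (0.465, 0.0365).

```bash
python3 - <<'E'
from h import *
w=r.get_image("wrist")
for n,u,v,z in (("tall",282.2,200.8,.042),("short",354.4,196.3,.03),("mouth",18,262,.072)):
    print(n,(ray(w,(u,v),z)+[-.0013,.0027,0]).round(4))
E
```

```text
tall [0.5098 0.0284 0.042 ]
short [ 0.5012 -0.0425  0.03  ]
mouth [0.493  0.2726 0.072 ]
```

Emit:
{"name": "servo_tool", "arguments": {
  "motion": [
    [[0,-0.4,-2.5],[0,0,0],5.5],
    [[0,-0.4,-5],[0,0,0],5.5],
    [[0,-0.4,-7.5],[0,0,0],5.5],
    [[0,-0.4,-10],[0,0,0],5.5],
    [[0,-0.4,-11.5],[0,0,0],5.5],
    [[0,-0.4,-12.2],[0,0,0],5.5],
    [[0,-0.4,-12.2],[0,0,0],5.5]
  ]
}}

```text
t: 27.2
tcp_pos: [0.5127, 0.0276, 0.0327]
tool_rot: [0.998, -0.065, -0.001, 0.001]
wrist_force: [-1.0, 1.0, 0.5]
grip_width: 0.64
grip_force: 0.0
```

Emit:
{"name": "servo_tool", "arguments": {
  "motion": [
    [[0,0,0],[0,0,0],4.5],
    [[0,0,0],[0,0,0],3.8],
    [[0,0,0],[0,0,0],3.2],
    [[0,0,0],[0,0,0],2.4],
    [[0,0,0],[0,0,0],1.8],
    [[0,0,0],[0,0,0],1.8],
    [[0,0,0],[0,0,0],1.8],
    [[0,0,0],[0,0,0],1.8]
  ],
  "grip_force": 40
}}

```text
t: 28.0
tcp_pos: [0.5128, 0.0282, 0.0327]
tool_rot: [0.998, -0.064, -0.001, 0.001]
wrist_force: [0.2, -0.7, -0.2]
grip_width: 0.209
grip_force: 0.0
```

Emit:
{"name": "servo_tool", "arguments": {
  "motion": [
    [[0,0,1],[0,0,0],1.8],
    [[0,0,4],[0,0,0],1.8],
    [[0,0,8],[0,0,0],1.8],
    [[0,0,10],[0,0,0],1.8],
    [[0,0,10],[0,0,0],1.8]
  ]
}}

```text
t: 28.5
tcp_pos: [0.5165, 0.0281, 0.1373]
tool_rot: [0.998, -0.064, 0.004, 0.001]
wrist_force: [-0.2, -0.5, 0.4]
grip_width: 0.212
grip_force: 0.0
```

```bash
python3 st.py; python3 - <<'E'
from h import *
w=r.get_image("wrist"); 
q=r.get_image("side")
print([ (round(b["p"],2),np.round(b["box"])) for b in r.boxes_of("tall_puck",q)[:2]],[ (round(b["p"],2),np.round(b["box"])) for b in r.boxes_of("tall_puck",w)[:2]])
o=np.hstack([w["color"][140:,100:500],cv2.resize(q["color"][150:280,220:350],(280,280),interpolation=cv2.INTER_CUBIC)]); cv2.imwrite("pics/w9.png",o)
E
```

```text
28.5 [0.5165 0.0281 0.1373] 
 [[ 0.992 -0.128  0.008]
 [-0.128 -0.992 -0.002]
 [ 0.008  0.001 -1.   ]] 
 [-0.029  0.186  1.954 -0.002  0.994  1.671] 0.2119626855105351 [-0.2 -0.5  0.4]
[] [(0.63, array([263., 191., 292., 227.]))]
```

View pics/w9.png

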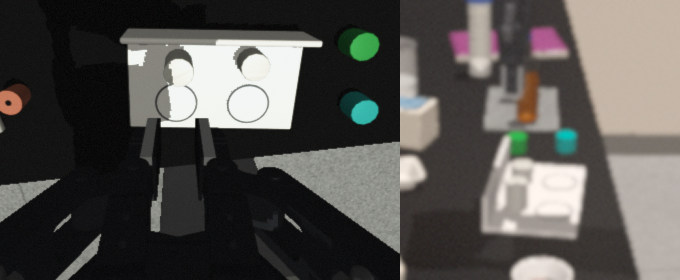

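I missed: the fingers closed to 18 mm with no force, and the puck still stands at (178,68). The tips seem to stop short of the puck top. I'll compare the visible tips with the assumed tool geometry.

```bash
python3 - <<'E'
from h import *
from scipy.spatial.transform import Rotation as Ro
s=r.read_state(); w=r.get_image("wrist"); R=Ro.from_quat(s["tool_rot"]).as_matrix(); t=s["tcp_pos"]
for k in (-.03,-.02,-.01,0,.011,.03):
  print(k,[proj(w,t+R@[x,y,k]).round(0) for x,y in ((0,-.009),(0,.009),(.011,.009),(-.011,.009))])
K,Rc,tc=P(w); print("cam in tool",(R.T@(-Rc.T@tc-t)).round(4),"axis",(R.T@Rc[2]).round(3))
print(s["q"].round(3))
c=w["color"][235:345,220:340]; g=cv2.convertScaleAbs(cv2.resize(c,None,fx=5,fy=5,interpolation=cv2.INTER_CUBIC),alpha=2,beta=20)
cv2.imwrite("pics/w9c.png",g)
E
```

```text
-0.03 [array([257., 284.]), array([293., 284.]), array([294., 264.]), array([293., 302.])]
-0.02 [array([259., 273.]), array([292., 273.]), array([293., 254.]), array([292., 291.])]
-0.01 [array([260., 264.]), array([292., 264.]), array([292., 246.]), array([291., 281.])]
0 [array([260., 255.]), array([291., 255.]), array([291., 238.]), array([291., 272.])]
0.011 [array([261., 247.]), array([290., 247.]), array([290., 231.]), array([290., 263.])]
0.03 [array([263., 235.]), array([289., 235.]), array([289., 220.]), array([289., 249.])]
cam in tool [ 0.0844  0.0011 -0.1612] axis [-0.329 -0.     0.944]
[-0.029  0.192  1.96  -0.002  0.993  1.671]
```

View pics/w9c.png

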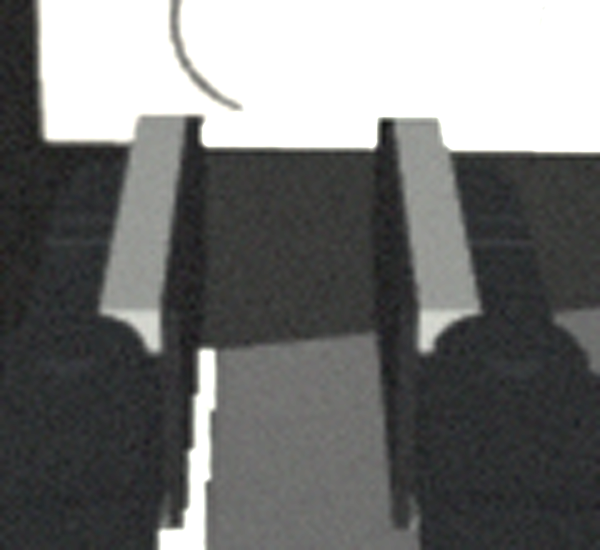

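Zoomed, the fingertips sit at row 259 with inner faces at columns 261 and 296. That puts them about 25 mm behind the reported TCP at this opening, not 11 mm ahead, and it also explains the 27 mm on the bottle. I'll use tips = TCP − 25 mm from here and retry with the TCP at z ≈ −0.004.

Emit:
{"name": "servo_tool", "arguments": {
  "motion": [
    [[-0.2,0,0],[0,0,0],3.5],
    [[-0.5,0,-1],[0,0,0],5.5],
    [[-0.5,0,-3],[0,0,0],5.5],
    [[-0.5,0,-5.5],[0,0,0],5.5],
    [[-0.5,0,-8],[0,0,0],5.5],
    [[-0.5,0,-10.5],[0,0,0],5.5],
    [[-0.5,0,-12.5],[0,0,0],5.5],
    [[-0.5,0,-13.5],[0,0,0],5.5],
    [[-0.5,0,-14.1],[0,0,0],5.5],
    [[-0.5,0,-14.1],[0,0,0],5.5]
  ]
}}

```text
t: 29.75
tcp_pos: [0.5072, 0.0281, -0.009]
tool_rot: [0.998, -0.064, -0.001, 0.001]
wrist_force: [-0.6, 0.9, -0.3]
grip_width: 0.641
grip_force: 0.0
```

Emit:
{"name": "servo_tool", "arguments": {
  "motion": [
    [[0,0,0],[0,0,0],4.5],
    [[0,0,0],[0,0,0],3.8],
    [[0,0,0],[0,0,0],3.2],
    [[0,0,0],[0,0,0],2.4],
    [[0,0,0],[0,0,0],1.8],
    [[0,0,0],[0,0,0],1.8],
    [[0,0,0],[0,0,0],1.8],
    [[0,0,0],[0,0,0],1.8]
  ],
  "grip_force": 40
}}

```text
t: 30.55
tcp_pos: [0.5088, 0.0281, -0.0073]
tool_rot: [0.998, -0.064, 0.0, 0.001]
wrist_force: [-0.7, -0.6, 5.8]
grip_width: 0.309
grip_force: 39.5
```

Gripped: 26.4 mm opening at 39.5 N. Now I carry it to the magazine.

Emit:
{"name": "servo_tool", "arguments": {
  "motion": [
    [[0,0,1.5],[0,0,0],1.8],
    [[0,0,4.5],[0,0,0],1.8],
    [[0,0,8.5],[0,0,0],1.8],
    [[0,2,12],[0,0,0],1.8],
    [[-0.4,6,12],[0,0,0],1.8],
    [[-0.8,10.5,12],[0,0,0],1.8],
    [[-1.2,15,12],[0,0,0],1.8],
    [[-1.6,19.5,12],[0,0,0],1.8],
    [[-1.8,23,12],[0,0,0],1.8],
    [[-1.8,24.4,12],[0,0,0],1.8]
  ]
}}

```text
t: 31.55
tcp_pos: [0.4891, 0.2751, 0.1116]
tool_rot: [0.998, -0.063, -0.001, 0.0]
wrist_force: [0.4, -0.5, -1.3]
grip_width: 0.311
grip_force: 39.5
```

Emit:
{"name": "servo_tool", "arguments": {
  "motion": [
    [[0,0,0],[0,0,0],1.8],
    [[0,0,0],[0,0,0],1.8]
  ]
}}

```text
t: 31.75
tcp_pos: [0.4895, 0.2711, 0.1113]
tool_rot: [0.998, -0.064, -0.001, 0.001]
wrist_force: [-0.3, -0.7, -1.2]
grip_width: 0.311
grip_force: 39.5
```

```bash
python3 st.py; python3 - <<'E'
from tri import *
w=r.get_image("wrist"); q=r.get_image("side"); s=r.get_image("scene")
for n,c in (("w",w),("q",q),("s",s)):
  print(n,[(o,round(b["p"],2),np.round(b["box"],1).tolist()) for o in ("magazine","tall_puck") for b in r.boxes_of(o,c)[:2]])
for n,c in (("w",w),("q",q),("s",s)): print(n,"mouth pred",proj(c,(.4905,.272,.072)).round(1),"puck bottom pred",proj(c,(.4905,.272,.126)).round(1))
E
```

```text
31.75 [0.4895 0.2711 0.1113] 
 [[ 0.992 -0.128 -0.003]
 [-0.128 -0.992 -0.003]
 [-0.002  0.003 -1.   ]] 
 [ 4.290e-01  3.050e-01  1.864e+00 -2.000e-03  9.760e-01  2.129e+00] 0.3110911778817573 [-0.3 -0.7 -1.2]
w [('magazine', 0.98, [228.5, 148.2, 327.0, 253.3]), ('tall_puck', 0.59, [248.1, 244.8, 306.1, 330.1])]
q [('magazine', 0.85, [265.1, 271.7, 306.2, 318.9])]
s [('magazine', 0.8, [176.3, 165.2, 207.2, 199.0]), ('magazine', 0.25, [377.8, 212.4, 399.7, 268.0])]
w mouth pred [274.4 228.3] puck bottom pred [273.8 266.6]
q mouth pred [285.8 277. ] puck bottom pred [286.4 252.8]
s mouth pred [187.6 168.3] puck bottom pred [185.6 150.4]
```

Emit:
{"name": "servo_tool", "arguments": {
  "motion": [
    [[0.1,0,-2],[0,0,0],1.8],
    [[0.1,0,-4],[0,0,0],1.8],
    [[0.1,0,-5.2],[0,0,0],1.8],
    [[0.1,0,-5.7],[0,0,0],1.8],
    [[0.1,0,-5.7],[0,0,0],1.8]
  ]
}}

```text
t: 32.7
tcp_pos: [0.4903, 0.2719, 0.054]
tool_rot: [0.998, -0.064, -0.001, 0.001]
wrist_force: [-0.8, -0.9, -0.8]
grip_width: 0.315
grip_force: 39.5
```

Emit:
{"name": "servo_tool", "arguments": {
  "motion": [
    [[0,0,0],[0,0,0],4],
    [[0,0,0],[0,0,0],5],
    [[0,0,0],[0,0,0],5],
    [[0,0,0],[0,0,0],5],
    [[0,0,2],[0,0,0],5],
    [[0,0,5],[0,0,0],5],
    [[0,0,9],[0,0,0],5],
    [[0,0,9],[0,0,0],5]
  ]
}}

```text
t: 33.5
tcp_pos: [0.4956, 0.2744, 0.1513]
tool_rot: [0.998, -0.064, 0.005, -0.002]
wrist_force: [0.8, 0.6, 1.3]
grip_width: 0.584
grip_force: 0.0
```

```bash
python3 st.py; python3 - <<'E'
from tri import *
for n in ("wrist","side","scene"):
  c=r.get_image(n); cv2.imwrite(f"pics/m_{n}.png",c["color"])
  print(n,[(o,round(b["p"],2),np.round(b["box"],1).tolist()) for o in ("magazine","tall_puck","short_puck") for b in r.boxes_of(o,c)[:3]])
  print("floor/46mm/mouth",[proj(c,(.4905,.2715,z)).round(1).tolist() for z in (.01,.046,.072)])
E
```

```text
33.5 [0.4956 0.2744 0.1513] 
 [[ 0.992 -0.128  0.01 ]
 [-0.129 -0.992  0.004]
 [ 0.01  -0.005 -1.   ]] 
 [ 4.290e-01  2.570e-01  1.834e+00 -1.000e-03  1.040e+00  2.129e+00] 0.5844539355300521 [0.8 0.6 1.3]
wrist [('magazine', 0.81, [236.9, 150.3, 326.2, 247.2]), ('tall_puck', 0.66, [269.1, 198.9, 296.4, 220.8])]
floor/46mm/mouth [[280.5, 196.8], [280.7, 207.6], [280.8, 217.2]]
side [('magazine', 0.71, [266.1, 268.1, 304.7, 318.7]), ('short_puck', 0.61, [261.0, 211.5, 304.6, 260.3]), ('short_puck', 0.49, [270.0, 226.9, 280.0, 239.4]), ('short_puck', 0.38, [275.6, 174.7, 278.6, 204.4])]
floor/46mm/mouth [[285.2, 302.9], [285.6, 288.0], [285.8, 276.8]]
scene [('magazine', 0.8, [173.3, 168.4, 208.8, 197.4]), ('short_puck', 0.61, [290.3, 235.9, 298.7, 251.6]), ('short_puck', 0.47, [271.3, 208.2, 280.0, 221.6])]
floor/46mm/mouth [[190.0, 188.0], [188.7, 176.7], [187.8, 168.4]]
```

The tall puck shows inside the tube: its wrist box is 27 px wide at (283,210), matching a top at z ≈ 0.046. Next is the short puck.

Emit:
{"name": "servo_tool", "arguments": {
  "motion": [
    [[0,-4,0],[0,0,0],5.5],
    [[0,-8.5,0],[0,0,0],5.5],
    [[0,-13,0],[0,0,0],5.5],
    [[0.4,-17.5,0],[0,0,0],5.5],
    [[0.8,-22,0],[0,0,0],5.5],
    [[1.1,-26.5,0],[0,0,0],5.5],
    [[1.1,-30,0],[0,0,0],5.5],
    [[1.1,-31.4,0],[0,0,0],5.5],
    [[1.1,-31.4,0],[0,0,0],5.5],
    [[1.1,-31.4,0],[0,0,0],5.5]
  ]
}}

```text
t: 35.1
tcp_pos: [0.5017, -0.0411, 0.1446]
tool_rot: [0.998, -0.065, -0.001, 0.0]
wrist_force: [0.2, 1.0, -0.2]
grip_width: 0.643
grip_force: 0.0
```

```bash
python3 st.py; python3 - <<'E'
from tri import *
w=r.get_image("wrist")
print([(o,round(b["p"],2),np.round(b["box"],1).tolist()) for o in ("tall_puck","short_puck") for b in r.boxes_of(o,w)[:4]])
print(proj(w,(.5012+.0013,-.0425-.0027,.03)),proj(w,(.5012+.0013,-.0425-.0027,.006)))
E
```

```text
35.1 [ 0.5017 -0.0411  0.1446] 
 [[ 0.992 -0.129 -0.002]
 [-0.129 -0.992 -0.   ]
 [-0.002  0.001 -1.   ]] 
 [-1.680e-01  1.560e-01  1.973e+00 -1.000e-03  1.014e+00  1.533e+00] 0.6428601829006061 [ 0.2  1.  -0.2]
[('short_puck', 0.74, [265.5, 179.3, 291.4, 211.7]), ('short_puck', 0.68, [370.5, 222.8, 407.3, 252.9]), ('short_puck', 0.68, [0.0, 196.1, 46.4, 270.8]), ('short_puck', 0.67, [367.9, 158.9, 403.5, 191.5])]
[280.46790404 197.24205203] [280.22704364 190.43874604]
```

Emit:
{"name": "servo_tool", "arguments": {
  "motion": [
    [[0,-0.1,-3],[0,0,0],5.5],
    [[0,-0.1,-6],[0,0,0],5.5],
    [[0,-0.1,-9],[0,0,0],5.5],
    [[0,-0.1,-11.5],[0,0,0],5.5],
    [[0,-0.1,-13.5],[0,0,0],5.5],
    [[0,-0.1,-14.7],[0,0,0],5.5],
    [[0,-0.1,-15.6],[0,0,0],5.5],
    [[0,-0.1,-15.6],[0,0,0],5.5]
  ]
}}

```text
t: 36.05
tcp_pos: [0.5012, -0.0422, -0.0121]
tool_rot: [0.998, -0.064, -0.002, 0.001]
wrist_force: [-0.1, 1.4, 0.1]
grip_width: 0.643
grip_force: 0.0
```

Emit:
{"name": "servo_tool", "arguments": {
  "motion": [
    [[0,0,0],[0,0,0],4.5],
    [[0,0,0],[0,0,0],3.8],
    [[0,0,0],[0,0,0],3.2],
    [[0,0,0],[0,0,0],2.4],
    [[0,0,0],[0,0,0],1.8],
    [[0,0,0],[0,0,0],1.8],
    [[0,0,0],[0,0,0],1.8],
    [[0,0,0],[0,0,0],1.8]
  ],
  "grip_force": 40
}}

```text
t: 36.85
tcp_pos: [0.5028, -0.0431, -0.0102]
tool_rot: [0.998, -0.065, 0.0, 0.001]
wrist_force: [-1.7, 0.4, 6.2]
grip_width: 0.306
grip_force: 39.4
```

Emit:
{"name": "servo_tool", "arguments": {
  "motion": [
    [[0,0,1.5],[0,0,0],1.8],
    [[0,0,5],[0,0,0],1.8],
    [[0,0,9],[0,0,0],1.8],
    [[0,3,12],[0,0,0],1.8],
    [[0,7.5,13],[0,0,0],1.8],
    [[-0.3,12,13],[0,0,0],1.8],
    [[-0.6,16.5,13],[0,0,0],1.8],
    [[-0.9,21,13],[0,0,0],1.8],
    [[-1.1,25.5,13],[0,0,0],1.8],
    [[-1.1,29,13],[0,0,0],1.8]
  ]
}}

```text
t: 37.85
tcp_pos: [0.4901, 0.2495, 0.1188]
tool_rot: [0.998, -0.064, -0.001, 0.0]
wrist_force: [1.6, -0.8, 0.0]
grip_width: 0.308
grip_force: 39.6
```

Emit:
{"name": "servo_tool", "arguments": {
  "motion": [
    [[0,2.5,0],[0,0,0],1.8],
    [[0,2.5,0],[0,0,0],1.8],
    [[0,2.5,0],[0,0,0],1.8]
  ]
}}

```text
t: 38.15
tcp_pos: [0.4903, 0.2721, 0.1184]
tool_rot: [0.998, -0.064, -0.001, 0.001]
wrist_force: [0.1, 0.8, -0.2]
grip_width: 0.309
grip_force: 39.6
```

Emit:
{"name": "servo_tool", "arguments": {
  "motion": [
    [[0,0,-2.5],[0,0,0],1.8],
    [[0,0,-5],[0,0,0],1.8],
    [[0,0,-6.3],[0,0,0],1.8],
    [[0,0,-6.7],[0,0,0],1.8],
    [[0,0,-6.7],[0,0,0],1.8]
  ]
}}

```text
t: 38.65
tcp_pos: [0.4907, 0.2712, 0.0513]
tool_rot: [0.998, -0.065, -0.001, 0.001]
wrist_force: [0.2, 0.0, -0.1]
grip_width: 0.311
grip_force: 39.6
```

Emit:
{"name": "servo_tool", "arguments": {
  "motion": [
    [[0,0,0],[0,0,0],4],
    [[0,0,0],[0,0,0],5],
    [[0,0,0],[0,0,0],5],
    [[0,0,0],[0,0,0],5],
    [[0,0,2],[0,0,0],5],
    [[0,0,5],[0,0,0],5],
    [[0,0,9],[0,0,0],5],
    [[0,0,9],[0,0,0],5],
    [[0,0,9],[0,0,0],5]
  ]
}}

```text
t: 39.55
tcp_pos: [0.4919, 0.2727, 0.1434]
tool_rot: [0.998, -0.064, 0.001, -0.0]
wrist_force: [-0.4, -0.3, 0.0]
grip_width: 0.586
grip_force: 0.0
```

```bash
python3 st.py; python3 - <<'E'
from tri import *
for n in ("wrist","side","scene"):
  c=r.get_image(n); cv2.imwrite(f"pics/n_{n}.png",c["color"])
  print(n,[(o,round(b["p"],2),np.round(b["box"],1).tolist()) for o in ("magazine","tall_puck","short_puck","tube","bottle") for b in r.boxes_of(o,c)[:3]])
  print("floor/46mm/70/72mouth",[proj(c,(.4905,.2715,z)).round(1).tolist() for z in (.01,.046,.07,.072)])
  if n!="wrist":
    for o,p in (("tube",(.4995,-.3412,.004)),("bottle",(.488,-.248,.004))): print(o,proj(c,p).round(1),proj(c,(p[0],p[1],.114 if o=="tube" else .133)).round(1))
E
```

```text
39.55 [0.4919 0.2727 0.1434] 
 [[ 0.992 -0.128  0.002]
 [-0.128 -0.992  0.   ]
 [ 0.002 -0.    -1.   ]] 
 [ 4.290e-01  2.650e-01  1.842e+00 -1.000e-03  1.033e+00  2.129e+00] 0.5858437452326891 [-0.4 -0.3  0. ]
wrist [('magazine', 0.63, [233.7, 146.4, 325.8, 243.7]), ('short_puck', 0.74, [261.2, 194.2, 291.5, 228.7])]
floor/46mm/70/72mouth [[277.8, 194.7], [277.9, 205.9], [277.9, 215.0], [277.9, 215.8]]
side [('magazine', 0.76, [266.4, 270.6, 304.4, 319.8]), ('short_puck', 0.4, [299.3, 209.3, 301.3, 222.0]), ('short_puck', 0.38, [270.2, 210.7, 278.9, 220.6]), ('tube', 0.58, [249.4, 144.0, 263.5, 185.4]), ('bottle', 0.61, [271.8, 174.0, 277.5, 205.3])]
floor/46mm/70/72mouth [[285.2, 302.9], [285.6, 288.0], [285.8, 277.7], [285.8, 276.8]]
tube [275.5 195. ] [275.8 164.6]
bottle [279.5 205.3] [280.1 167.4]
scene [('magazine', 0.69, [173.4, 168.0, 207.7, 199.6]), ('short_puck', 0.53, [291.0, 234.0, 301.0, 251.2]), ('tube', 0.96, [449.9, 203.6, 485.4, 276.7]), ('tube', 0.83, [375.6, 211.2, 402.4, 270.7]), ('bottle', 0.78, [332.8, 197.0, 354.1, 253.9])]
floor/46mm/70/72mouth [[190.0, 188.0], [188.7, 176.7], [187.8, 169.0], [187.8, 168.4]]
tube [383.  262.2] [390.2 217.1]
bottle [342.4 249.7] [347.4 198. ]
```

```bash
python3 - <<'E'
import cv2,numpy as np
for f in ("m_wrist","n_wrist"):
    g=cv2.imread(f"pics/{f}.png",0)[185:245:1,245:315]
    print(f); print(cv2.resize(g,(35,30),interpolation=cv2.INTER_AREA)//10)
E
```

```text
m_wrist
[[19 18 12 ... 13 24 24]
 [24 23 12 ... 11 14 24]
 [23 23 16 ... 11 12 19]
 ...
 [ 0  1  0 ...  1  0  0]
 [ 0  0  1 ...  1  0  0]
 [ 1  0  0 ...  1  0  0]]
n_wrist
[[11 11 11 ... 13 23 24]
 [17 11 11 ... 11 17 24]
 [21 12 11 ... 11 12 22]
 ...
 [ 1  1  0 ...  1  0  1]
 [ 0  0  0 ...  0  0  1]
 [ 0  0  0 ...  1  1  0]]
```

```bash
python3 - <<'E'
import cv2,numpy as np
for f in ("m_wrist","n_wrist"):
    g=cv2.imread(f"pics/{f}.png",0)[187:247,245:315]
    a=cv2.resize(g,(35,30),interpolation=cv2.INTER_AREA)
    print(f)
    for row in a: print("".join("%2d "%(v//10) for v in row))
E
```

```text
m_wrist
24 23 12 11 11 11 11 11 11 11 11 10 10  9 10 12 12 12 13 13 13 13 12 11 10 10 10 11 11 11 11 11 11 14 24 
23 23 16 11 11 11 11 11 11 11 11 10 11 12 13 12 12 11 11 11 10 10 12 13 13 13 12 11 11 11 11 11 11 12 19 
23 24 18 11 11 11 11 11 11 11 11 13 13 12 10  9  8  8  8  8  8  8  8  9 10 11 12 13 12 11 11 11 11 11 13 
21 23 18 11 11 11 11 11 11 12 13 12 10  9  8  8  8  9  9  9  9  9  8  8  8  8  9 11 13 12 11 11 11 11 12 
18 20 12 11 11 11 11 11 12 13 11  9  8  9  9 11 13 14 13 13 14 12 12 12  9  8  8  9 11 12 13 11 11 11 11 
 8 12 11 11 11 11 11 12 13 11  9  9 11 15 21 16 11 11 11 11 11 11 11 12 11  9  8  9  9 10 12 12 11 11 11 
 5 10 11 11 11 11 12 13 11  9  9 11 18 15 12 11 11 11 11 11 11 11 11 11 11 13 11  9  9  9 10 12 12 11 11 
 3 10 11 11 11 11 13 11  9  9 13 18 16 11 11 11 11 11 11 11 11 11 11 11 11 10 11  9  9  9  9 11 13 11 11 
 1  8 11 11 11 12 12 10  9 12 17 16 11 11 11 11 11 11 11 11 11 11 11 11 11 11  8 10  9  9  9  9 12 12 11 
 1  6 10 11 11 13 11 10 12 18 18 12 11 11 11 11 11 11 11 11 11 10 11 11 11 11  9 12 12  9  9  9 10 13 12 
 1  3 10 11 12 12 10 12 17 18 18
[... 4574 characters left out ...]
2 12 12 12 12 12 12 12 12 12 11 11 11 11 11 11 12 12  6  1  1  0 
 0  1  0  1  4  7 11 13 12 11 11 12 12 12 12 12 12 12 12 12 12 12 12 12 11 11 11 12 13 12  7  1  0  1  0 
 0  1  0  0  0  1  4 11 13 13 12 12 12 12 12 12 12 12 12 12 12 12 12 12 12 11 12 13 12  5  1  0  1  1  1 
 1  1  0  1  1  1  0  2  8 12 13 12 12 12 12 12 12 12 12 12 12 12 12 12 12 13 13 11  4  1  1  0  1  0  1 
 0  0  0  0  0  0  0  0  1  5 11 13 13 13 12 12 12 12 12 12 12 12 13 13 13 11  8  3  1  1  0  0  0  0  1 
 0  0  0  1  0  1  0  0  0  1  2  6  9 12 13 13 13 13 13 13 13 13 13 10  6  2  1  1  0  0  1  1  1  1  0 
 0  1  1  0  0  1  1  1  1  0  1  1  1  2  4  7  9  8  8  8  7  7  4  1  0  0  0  1  1  0  1  1  1  0  0
```

The short puck's top fits a 30 px disc at (278,214) against a prediction of (278,215), so it is seated upright on the tall one. Next I return the bottle, gripping deeper this time, and then the tube.

Emit:
{"name": "servo_tool", "arguments": {
  "motion": [
    [[0,-3,3],[0,0,2],6],
    [[-0.5,-7.5,6],[0,0,4],6],
    [[-1,-12,9],[0,0,6],6],
    [[-1.5,-16.5,10],[0,0,8],6],
    [[-2,-21,10],[0,0,10],6],
    [[-2.5,-25.5,10],[0,0,12],6],
    [[-3,-30,10],[0,0,14],6],
    [[-3.5,-34.5,10],[0,0,16],6],
    [[-4,-39,10],[0,0,18.6],6],
    [[-4.5,-43.5,10],[0,0,18.6],6]
  ]
}}

```text
t: 41.45
tcp_pos: [0.4454, -0.1647, 0.2421]
tool_rot: [0.995, 0.098, -0.0, 0.001]
wrist_force: [-0.1, 0.6, 0.7]
grip_width: 0.702
grip_force: 0.0
```

Emit:
{"name": "servo_tool", "arguments": {
  "motion": [
    [[0,-2,0],[1.6,-8.4,0],6],
    [[0,-4,0],[3.2,-16.8,0],6],
    [[0,-6,0],[4.9,-25.2,0],6],
    [[0,-8,0],[6.5,-33.6,0],6],
    [[0,-9,0],[8.1,-42,0],6],
    [[0,-9,0],[9.7,-50.4,0],6],
    [[0,-9,0],[11.6,-58.9,0],6],
    [[0,-9,0],[11.6,-58.9,0],6],
    [[0,-9,0],[11.6,-58.9,0],6]
  ]
}}

```text
t: 42.35
tcp_pos: [0.444, -0.2522, 0.2389]
tool_rot: [0.863, 0.081, 0.496, -0.05]
wrist_force: [0.9, 0.6, -1.7]
grip_width: 0.705
grip_force: 0.0
```

```bash
python3 st.py; python3 - <<'E'
from tri import *
for n in ("side","scene","wrist"):
  c=r.get_image(n); print(n,[(o,round(b["p"],2),np.round(b["box"],1).tolist()) for o in ("tube","bottle") for b in r.boxes_of(o,c)[:2]],proj(c,(.490,-.247,.068)).round(1),proj(c,(.490,-.247,.004)).round(1),proj(c,(.4995,-.3412,.06)).round(1))
E
```

```text
42.35 [ 0.444  -0.2522  0.2389] 
 [[ 0.494  0.189  0.849]
 [ 0.091 -0.982  0.166]
 [ 0.865 -0.005 -0.502]] 
 [-1.22  -0.028  2.356  1.263  1.111 -0.637] 0.7052391020797572 [ 0.9  0.6 -1.7]
side [('tube', 0.69, [249.8, 142.4, 264.7, 185.1]), ('bottle', 0.7, [273.5, 166.3, 284.6, 207.2])] [279.1 187. ] [278.9 205.4] [275.6 179.7]
scene [('tube', 0.73, [448.3, 203.4, 486.5, 278.9]), ('tube', 0.71, [377.7, 213.7, 397.9, 269.2]), ('bottle', 0.61, [334.0, 197.0, 351.2, 250.7])] [344.9 224.5] [342.5 249.2] [386.6 240. ]
wrist [('tube', 0.88, [438.9, 226.1, 543.2, 319.9]), ('tube', 0.8, [343.2, 283.8, 393.8, 345.8]), ('bottle', 0.38, [18.7, 232.1, 180.5, 340.2])] [277.8 305.9] [277.5 326.5] [361.2 316.6]
```

Emit:
{"name": "servo_tool", "arguments": {
  "motion": [
    [[-0.7,-0.3,-4],[0,0,0],6],
    [[-0.7,-0.3,-8],[0,0,0],6],
    [[-0.7,-0.3,-12],[0,0,0],6],
    [[-0.7,-0.3,-15],[0,0,0],6],
    [[-0.7,-0.3,-16.5],[0,0,0],6],
    [[-0.7,-0.3,-16.5],[0,0,0],6],
    [[-0.7,-0.3,-16.5],[0,0,0],6]
  ]
}}

```text
t: 43.5
tcp_pos: [0.4392, -0.256, 0.0771]
tool_rot: [0.862, 0.084, 0.498, -0.048]
wrist_force: [-0.5, -0.0, 1.1]
grip_width: 0.703
grip_force: 0.0
```

```bash
python3 st.py; python3 - <<'E'
from tri import *
c=r.get_image("wrist"); print([(o,round(b["p"],2),np.round(b["box"],1).tolist()) for o in ("tube","bottle") for b in r.boxes_of(o,c)[:2]],[proj(c,(.489,-.245,z)).round(1).tolist() for z in (.004,.05,.133)])
E
```

```text
43.5 [ 0.4392 -0.256   0.0771] 
 [[ 0.491  0.193  0.85 ]
 [ 0.098 -0.981  0.166]
 [ 0.866  0.002 -0.5  ]] 
 [-1.238  0.429  2.366  1.504  1.034 -1.17 ] 0.7032703430219028 [-0.5 -0.   1.1]
[('tube', 0.78, [373.1, 146.6, 470.5, 274.4]), ('tube', 0.75, [506.8, 153.3, 559.8, 242.9]), ('bottle', 0.88, [257.4, 123.5, 305.6, 265.5])] [[274.7, 250.6], [274.4, 217.7], [273.6, 124.5]]
```

Emit:
{"name": "servo_tool", "arguments": {
  "motion": [
    [[1.7,0.2,-1],[0,0,0],6],
    [[3.4,0.5,-2],[0,0,0],6],
    [[5.1,0.8,-3],[0,0,0],6],
    [[6.5,1.1,-4],[0,0,0],6],
    [[7.6,1.3,-4.7],[0,0,0],6],
    [[8.3,1.4,-5.2],[0,0,0],6],
    [[8.3,1.4,-5.2],[0,0,0],6],
    [[8.3,1.4,-5.2],[0,0,0],6]
  ]
}}

```text
t: 44.45
tcp_pos: [0.5219, -0.2421, 0.0253]
tool_rot: [0.862, 0.085, 0.498, -0.047]
wrist_force: [0.1, -0.7, 0.6]
grip_width: 0.703
grip_force: 0.0
```

```bash
python3 st.py; python3 - <<'E'
from tri import *
for n in ("wrist","scene","side"):
  c=r.get_image(n); print(n,[(o,round(b["p"],2),np.round(b["box"],1).tolist()) for o in ("bottle",) for b in r.boxes_of(o,c)[:2]],[proj(c,(.489,-.247,z)).round(1).tolist() for z in (.004,.05,.133)])
E
```

```text
44.45 [ 0.5219 -0.2421  0.0253] 
 [[ 0.49   0.193  0.85 ]
 [ 0.099 -0.981  0.166]
 [ 0.866  0.003 -0.5  ]] 
 [-1.014  0.605  2.27   1.772  0.972 -1.27 ] 0.7027704114036689 [ 0.1 -0.7  0.6]
wrist [('bottle', 0.73, [232.3, 126.8, 318.3, 350.0])] [[273.0, 324.2], [272.2, 287.5], [268.9, 137.8]]
scene [('bottle', 0.68, [338.7, 197.1, 354.5, 249.7])] [[342.2, 249.4], [343.9, 231.8], [347.2, 197.7]]
side [('bottle', 0.6, [271.8, 166.2, 285.0, 207.4])] [[279.2, 205.4], [279.4, 192.3], [279.7, 167.4]]
```

Bottle still standing and centred. Now I close.

Emit:
{"name": "servo_tool", "arguments": {
  "motion": [
    [[0,0,0],[0,0,0],5],
    [[0,0,0],[0,0,0],4.4],
    [[0,0,0],[0,0,0],4],
    [[0,0,0],[0,0,0],3.6],
    [[0,0,0],[0,0,0],3.2],
    [[0,0,0],[0,0,0],2.8],
    [[0,0,0],[0,0,0],2.5],
    [[0,0,0],[0,0,0],2.5],
    [[0,0,0],[0,0,0],2.5]
  ],
  "grip_force": 35
}}

```text
t: 45.65
tcp_pos: [0.5218, -0.2416, 0.0248]
tool_rot: [0.862, 0.084, 0.498, -0.048]
wrist_force: [-1.3, 0.4, 2.4]
grip_width: 0.376
grip_force: 34.6
```

```bash
python3 st.py; python3 - <<'E'
from tri import *
for n in ("wrist","scene","side"):
  c=r.get_image(n); print(n,[(o,round(b["p"],2),np.round(b["box"],1).tolist()) for o in ("bottle",) for b in r.boxes_of(o,c)[:2]])
E
```

```text
45.65 [ 0.5218 -0.2416  0.0248] 
 [[ 0.491  0.193  0.85 ]
 [ 0.098 -0.981  0.166]
 [ 0.866  0.002 -0.5  ]] 
 [-1.014  0.606  2.27   1.773  0.972 -1.271] 0.37592227583449456 [-1.3  0.4  2.4]
wrist [('bottle', 0.81, [238.1, 128.1, 322.8, 351.8]), ('bottle', 0.67, [240.2, 241.4, 559.2, 419.7])]
scene [('bottle', 0.82, [337.6, 195.7, 354.5, 248.5])]
side [('bottle', 0.73, [272.7, 166.8, 286.7, 209.4])]
```

Proper grip this time (32 mm). Lift and carry it to its ring: TCP target (0.4896, 0.0593), yaw +32°.

Emit:
{"name": "servo_tool", "arguments": {
  "motion": [
    [[0,0,1],[0,0,0],2.5],
    [[0,0.5,3],[0,0,0],2.5],
    [[0,2,5],[0,0,2],2.5],
    [[-0.4,5,7],[0,0,5],2.5],
    [[-0.8,8.5,7],[0,0,8.5],2.5],
    [[-1.2,12,7],[0,0,12],2.5],
    [[-1.6,15.5,7],[0,0,15.5],2.5],
    [[-2,19,7],[0,0,19],2.5],
    [[-2.4,22.5,7],[0,0,22.5],2.5],
    [[-2.8,26,7],[0,0,26],2.5]
  ]
}}

```text
t: 46.95
tcp_pos: [0.4939, 0.0186, 0.0949]
tool_rot: [0.821, 0.277, 0.474, -0.158]
wrist_force: [0.9, 0.6, -0.5]
grip_width: 0.376
grip_force: 34.9
```

Emit:
{"name": "servo_tool", "arguments": {
  "motion": [
    [[-0.2,2,0],[0,0,3],2.5],
    [[-0.4,4.1,0],[0,0,6],2.5],
    [[-0.4,4.1,0],[0,0,6],2.5],
    [[-0.4,4.1,0],[0,0,6],2.5],
    [[-0.4,4.1,0],[0,0,6],2.5]
  ]
}}

```text
t: 47.45
tcp_pos: [0.4902, 0.0582, 0.0948]
tool_rot: [0.806, 0.318, 0.465, -0.182]
wrist_force: [0.1, 0.3, -1.2]
grip_width: 0.376
grip_force: 35.0
```

```bash
python3 st.py; python3 - <<'E'
from tri import *
for n in ("wrist","scene","side"):
  c=r.get_image(n); print(n,[(o,round(b["p"],2),np.round(b["box"],1).tolist()) for o in ("bottle",) for b in r.boxes_of(o,c)[:2]],[proj(c,(.4652,.0365,z)).round(1).tolist() for z in (.074,.14,.203)])
E
```

```text
47.45 [0.4902 0.0582 0.0948] 
 [[ 0.365  0.682  0.634]
 [ 0.343 -0.731  0.589]
 [ 0.865  0.003 -0.501]] 
 [-0.607  0.335  2.451  1.569  1.008 -1.16 ] 0.3756297767906338 [ 0.1  0.3 -1.2]
wrist [('bottle', 0.57, [237.6, 126.4, 323.0, 351.5])] [[274.5, 322.9], [273.8, 263.5], [272.2, 135.2]]
scene [('bottle', 0.48, [234.4, 186.1, 248.4, 191.6]), ('bottle', 0.47, [320.7, 235.3, 415.6, 285.7])] [[241.4, 191.8], [240.3, 167.1], [239.2, 142.0]]
side [] [[292.0, 223.6], [292.7, 199.2], [293.5, 174.6]]
```

Emit:
{"name": "servo_tool", "arguments": {
  "motion": [
    [[0,0,-2],[0,0,0],2.5],
    [[0,0,-4],[0,0,0],2.5],
    [[0,0,-5.5],[0,0,0],2.5],
    [[0,0,-6.3],[0,0,0],2.5],
    [[0,0,-6.8],[0,0,0],2.5],
    [[0,0,-6.8],[0,0,0],2.5],
    [[0,0,-6.8],[0,0,0],2.5]
  ]
}}

```text
t: 48.45
tcp_pos: [0.49, 0.0589, 0.0269]
tool_rot: [0.806, 0.319, 0.465, -0.183]
wrist_force: [-0.7, -0.9, -1.1]
grip_width: 0.377
grip_force: 35.3
```

```bash
python3 st.py; python3 - <<'E'
from tri import *
for n in ("wrist","scene","side"):
  c=r.get_image(n); cv2.imwrite(f"pics/p_{n}.png",c["color"]); print(n,[(o,round(b["p"],2),np.round(b["box"],1).tolist()) for o in ("bottle",) for b in r.boxes_of(o,c)[:2]],[proj(c,(.4652,.0365,z)).round(1).tolist() for z in (.006,.07,.135)])
E
```

```text
48.45 [0.49   0.0589 0.0269] 
 [[ 0.364  0.683  0.633]
 [ 0.344 -0.73   0.59 ]
 [ 0.866  0.002 -0.501]] 
 [-0.606  0.568  2.413  1.69   1.019 -1.388] 0.37720501874792167 [-0.7 -0.9 -1.1]
wrist [('bottle', 0.64, [238.0, 127.3, 322.0, 349.2])] [[275.7, 323.5], [275.3, 266.7], [274.6, 136.0]]
scene [] [[242.5, 215.6], [241.5, 193.2], [240.4, 169.0]]
side [('bottle', 0.91, [284.2, 198.8, 296.7, 251.0])] [[291.3, 247.4], [291.9, 225.1], [292.7, 201.1]]
```

```bash
python3 - <<'E'
import cv2
g=cv2.imread("pics/p_wrist.png",0)
print([int(v)//10 for v in g[330:385,278:283].mean(1)])
a=cv2.resize(g[290:386,216:344],(32,24),interpolation=cv2.INTER_AREA)
for r in a: print("".join("%3d"%(v//10) for v in r))
E
```

```text
[11, 13, 13, 12, 11, 10, 11, 12, 12, 8, 6, 6, 5, 5, 5, 5, 6, 6, 6, 10, 13, 13, 13, 13, 13, 13, 13, 13, 13, 13, 13, 13, 13, 12, 7, 4, 4, 5, 9, 13, 13, 13, 13, 13, 13, 11, 4, 1, 1, 1, 1, 1, 1, 1, 1]
  1  2  7  7  7  1  2  3  3  4  4  4  5  5  5  5  5  5  5  4  4  4  3  3  2  3 15 16 15  4  3  3
  1  3  7  7  6  1  1  3  3  3  4  4  5  7  8  8  8  7  5  4  4  4  3  3  1  2 13 16 16  7  3  3
  1  3  6 10  7  1  1  3  3  3  4  6  7  8  9  9  9  8  7  6  4  3  3  3  1  2 13 18 12  5  3  3
  1  1  1  6  8  1  1  3  3  3  6  7  7  8  9  9  9  8  7  7  5  3  3  4  2  2 14  9  3  2  3  3
  1  1  1  2  3  1  1  3  4  4  7  7  7  8  7  7  7  8  7  7  6  4  4  7  1  2  5  3  3  2  3  3
  1  1  1  1  1  1  1  4  4  5  7  7  7  7  7  7  7  7  7  7  7  5  8  7  1  3  2  3  3  3  3  3
  1  1  1  1  1  1  1  8  4  6  7  7  7  7  7  7  7  7  7  7  7 10  9  9  1  3  2  3  3  3  3  3
  1  1  1  1  1  1  2 10  5  6  6  7  7  7  7  7  7  8  8 11 11 10  9 12  1  3  1  3  3  3  3  3
  1  1  1  1  1  1  3 12  5  5  6  7  7  8  9  9 11 13 12 10 11 13 10 13  3  2  1  3  3  3  3  3
  1  1  1  1  1  1  5 13  6  5
[... 724 characters left out ...]
 13  6  3  3  3  3  3
  1  1  1  1  5 13 13 13 13  8  6 10 13 13 13 13 13 20 24 19 12 18 18 13 13 13  5  3  3  3  3  3
  1  1  1  1  3 13 13 13 13 13 10  6  5  7  9  9  9  8 11 15 22 24 16 13 13 13  4  3  3  3  3  3
  1  1  1  1  1  8 13 13 13 13 13 13 12  9  8  8  8 10 22 24 24 24 15 13 13 13  4  3  3  3  3  3
  1  1  1  1  1  2  4  4  4  5  8 11 13 13 13 13 13 13 18 20 15 11  6  5  5  4  3  3  3  3  3  3
  1  1  1  1  1  1  1  1  1  1  1  1  2  4  7  8  7  4  2  3  3  3  3  3  2  1  3  3  3  3  3  3
  1  1  1  1  1  1  1  1  1  1  1  1  1  1  1  1  1  1  1  1  2  3  3  3  2  2  3  3  3  3  3  3
  1  1  1  1  1  1  1  1  1  1  1  1  1  1  1  1  1  1  1  1  1  2  2  2  2  2  3  3  3  3  3  3
```

The pixels show the ring around the bottle. It is centred sideways, but the front gap is about 17 px against about 11 px expected, so the bottle stands about 4 mm too far forward. I'll nudge it back before letting go.

Emit:
{"name": "servo_tool", "arguments": {
  "motion": [
    [[0,0,0.4],[0,0,0],2.5],
    [[-0.15,-0.13,0.4],[0,0,0],2.5],
    [[-0.28,-0.25,0.4],[0,0,0],2.5],
    [[-0.28,-0.25,0.4],[0,0,0],2.5],
    [[-0.28,-0.25,0],[0,0,0],2.5],
    [[-0.28,-0.25,0],[0,0,0],2.5],
    [[-0.28,-0.25,0],[0,0,0],2.5]
  ]
}}

```text
t: 49.45
tcp_pos: [0.4874, 0.0565, 0.0268]
tool_rot: [0.805, 0.318, 0.465, -0.183]
wrist_force: [0.2, -0.2, 0.0]
grip_width: 0.373
grip_force: 35.3
```

```bash
python3 st.py; python3 - <<'E'
from h import *
c=r.get_image("wrist"); g=cv2.cvtColor(c["color"],cv2.COLOR_BGR2GRAY); cv2.imwrite("pics/p2_wrist.png",c["color"])
print([int(v)//10 for v in g[330:385,278:283].mean(1)])
a=cv2.resize(g[310:374,216:344],(32,16),interpolation=cv2.INTER_AREA)
for x in a: print("".join("%3d"%(v//10) for v in x))
E
```

```text
49.45 [0.4874 0.0565 0.0268] 
 [[ 0.364  0.683  0.633]
 [ 0.343 -0.73   0.591]
 [ 0.866  0.002 -0.5  ]] 
 [-0.618  0.569  2.415  1.68   1.023 -1.391] 0.37314043005556186 [ 0.2 -0.2  0. ]
[11, 12, 12, 11, 10, 9, 11, 12, 11, 8, 6, 6, 5, 4, 5, 5, 5, 5, 6, 10, 13, 13, 13, 13, 13, 13, 11, 5, 4, 4, 6, 11, 13, 13, 13, 13, 13, 13, 13, 13, 13, 13, 13, 13, 13, 11, 4, 1, 1, 1, 1, 1, 1, 1, 1]
  1  1  1  1  1  1  1  4  4  5  7  7  7  7  7  7  7  7  7  7  7  5  7  7  1  3  2  3  3  3  3  3
  1  1  1  1  1  1  1  7  4  5  6  7  7  7  7  7  7  7  7  7  7 10  8  9  1  3  1  3  3  3  3  3
  1  1  1  1  1  1  2 10  5  6  6  7  7  7  7  7  7  7  8 11 11 10  9 12  1  2  1  3  3  3  3  3
  1  1  1  1  1  1  3 12  5  5  6  7  7  8  8  9 10 10 11 10 10 13  9 13  3  2  1  3  3  3  3  3
  1  1  1  1  1  1  5 13  6  5  6  6  9  9  9  7  7  8 11 12 10 11 10 13  3  3  1  3  3  3  3  3
  1  1  1  1  1  2  3 13  9  5  5  6  9 10 10 11 12  9  9 12 10  6 21 13  2  2  1  3  3  3  3  3
  1  1  1  1  1  2  4 10 13  6  5  5  8 10 10 10 11 10 11  8  5 14 24 10  4  2  2  2  2  2  2  2
  1  1  1  1  3  4  9  5 13 12  6  5  5  6  8  8  8  6  5  5 12 24 22  6 10  4  3  3  3  3  3  3
  1  1  1  1  6 13 13  8  8 13 12  7  5  5  5  5  5  5  6 15 24 24 14  9 13 13  6  3  3  3  3  3
  1  1  1  1  7 13 13 13  7  8 13 13 11  8  7  7  7  9 16 24 24 16 15 16 13 13  7  3  3  3  3  3
  1  1  1  1  6 13 13 13 12  7  6 11 13 13 13 13 13 13 16 22 13 16 20 13 13 13  6  3  3  3  3  3
  1  1  1  1  4 13 13 13 13 13  9  5  6  9 10 11 10  9  7 12 20 24 22 13 13 13  6  3  3  3  3  3
  1  1  1  1  1  7 13 13 13 13 13 13 10  8  7  6  6  8 13 24 24 24 16 13 13 13  5  3  3  3  3  3
  1  1  1  1  1  1 11 13 13 13 13 13 13 13 13 13 13 13 13 17 24 24 18 13 13 13  5  3  3  3  3  3
  1  1  1  1  1  1  3 13 13 13 13 13 13 13 13 13 13 13 13 18 24 24 16 13 13 13  4  3  3  3  3  3
  1  1  1  1  1  1  1  3  4  5  8 11 12 13 13 13 13 13 12 14 15 10  7  5  5  4  3  3  3  3  3  3
```

The gap is now 9.5 px at about 2.1 px/mm, which is about 5 mm, so it is centred on the ring. Release and retreat.

Emit:
{"name": "servo_tool", "arguments": {
  "motion": [
    [[0,0,0],[0,0,0],3.8],
    [[0,0,0],[0,0,0],4.4],
    [[0,0,0],[0,0,0],5.2],
    [[0,0,0],[0,0,0],6],
    [[0,0,0],[0,0,0],6],
    [[-0.8,-0.7,0.6],[0,0,0],6],
    [[-1.7,-1.6,1.4],[0,0,0],6],
    [[-2.5,-2.4,2.2],[0,0,0],6],
    [[-3.2,-3,4],[0,0,0],6],
    [[-3.2,-3,7],[0,0,0],6]
  ]
}}

```text
t: 50.5
tcp_pos: [0.4539, 0.0265, 0.0961]
tool_rot: [0.806, 0.317, 0.464, -0.184]
wrist_force: [0.8, 0.5, 0.2]
grip_width: 0.7
grip_force: 0.0
```

Emit:
{"name": "servo_tool", "arguments": {
  "motion": [
    [[0,0,4],[0,0,0],6],
    [[0,0,8],[0,0,0],6],
    [[0,0,12],[0,0,0],6],
    [[0,0,14],[0,0,0],6],
    [[0,0,14],[0,0,0],6]
  ]
}}

```text
t: 51.0
tcp_pos: [0.4563, 0.0256, 0.2399]
tool_rot: [0.804, 0.321, 0.467, -0.18]
wrist_force: [-0.2, 0.3, -0.1]
grip_width: 0.701
grip_force: 0.0
```

```bash
python3 st.py; python3 - <<'E'
from tri import *
for n in ("wrist","scene","side"):
  c=r.get_image(n); print(n,[(o,round(b["p"],2),np.round(b["box"],1).tolist()) for o in ("bottle",) for b in r.boxes_of(o,c)[:2]],[proj(c,(.4652,.0365,z)).round(1).tolist() for z in (.006,.07,.135)])
E
```

```text
51.0 [0.4563 0.0256 0.2399] 
 [[ 0.359  0.683  0.636]
 [ 0.348 -0.73   0.588]
 [ 0.866  0.01  -0.5  ]] 
 [-0.763 -0.142  2.457  1.205  1.184 -0.668] 0.7005905525563146 [-0.2  0.3 -0.1]
wrist [('bottle', 0.98, [258.5, 303.5, 293.1, 369.5])] [[273.5, 349.7], [273.6, 331.1], [273.6, 305.3]]
scene [('bottle', 0.96, [233.7, 168.3, 250.1, 217.1])] [[242.5, 215.6], [241.5, 193.2], [240.4, 169.0]]
side [('bottle', 0.84, [288.6, 198.1, 300.4, 249.0])] [[291.3, 247.4], [291.9, 225.1], [292.7, 201.1]]
```

Emit:
{"name": "servo_tool", "arguments": {
  "motion": [
    [[0,-1,1],[-5.8,6.2,0],6],
    [[0,-3,1],[-11.7,12.5,0],6],
    [[0,-5,1],[-17.5,18.8,0],6],
    [[0,-7,1],[-23.4,25,0],6],
    [[0,-9,1],[-29.2,31.2,0],6],
    [[0,-11,1],[-35,37.5,0],6],
    [[0,-13,1],[-41,43.8,0],6],
    [[0,-15,1],[-41,43.8,0],6],
    [[0,-15,1],[-41,43.8,0],6]
  ]
}}

```text
t: 52.2
tcp_pos: [0.4554, -0.1235, 0.2448]
tool_rot: [0.93, 0.369, -0.002, -0.001]
wrist_force: [-0.1, 0.4, 0.5]
grip_width: 0.701
grip_force: 0.0
```

Emit:
{"name": "servo_tool", "arguments": {
  "motion": [
    [[1,-4,0],[0,0,-8],6],
    [[2,-8,0],[0,0,-16],6],
    [[3,-12,0],[0,0,-24],6],
    [[4,-16,0],[0,0,-32],6],
    [[4.4,-20,-1],[0,0,-40],6],
    [[4.4,-21.7,-2],[0,0,-48],6],
    [[4.4,-21.7,-3],[0,0,-50.6],6],
    [[4.4,-21.7,-3],[0,0,-50.6],6],
    [[4.4,-21.7,-3],[0,0,-50.6],6]
  ]
}}

```text
t: 53.1
tcp_pos: [0.4981, -0.3395, 0.2153]
tool_rot: [0.998, -0.064, -0.002, -0.001]
wrist_force: [-0.3, -0.6, -0.3]
grip_width: 0.702
grip_force: 0.0
```

```bash
python3 st.py; python3 - <<'E'
from tri import *
for n in ("wrist","scene","side"):
  c=r.get_image(n); print(n,[(o,round(b["p"],2),np.round(b["box"],1).tolist()) for o in ("tube",) for b in r.boxes_of(o,c)[:3]],[proj(c,(.4995,-.3412,z)).round(1).tolist() for z in (.004,.06,.114)])
E
```

```text
53.1 [ 0.4981 -0.3395  0.2153] 
 [[ 0.992 -0.128 -0.003]
 [-0.128 -0.992  0.002]
 [-0.003 -0.001 -1.   ]] 
 [-6.700e-01  2.660e-01  1.683e+00 -1.000e-03  1.197e+00  1.029e+00] 0.7017108209692295 [-0.3 -0.6 -0.3]
wrist [('tube', 0.82, [367.8, 66.7, 484.7, 135.3]), ('tube', 0.69, [259.8, 162.8, 299.3, 221.9])] [[278.0, 174.4], [278.0, 185.8], [278.0, 201.1]]
scene [('tube', 0.88, [447.9, 204.8, 484.4, 278.1]), ('tube', 0.64, [375.3, 214.5, 401.7, 269.7])] [[383.0, 262.2], [386.6, 240.0], [390.2, 217.1]]
side [('tube', 0.8, [253.1, 142.7, 265.8, 185.0]), ('tube', 0.59, [269.5, 163.1, 278.4, 198.9])] [[275.5, 195.0], [275.6, 179.7], [275.8, 164.6]]
```

Emit:
{"name": "servo_tool", "arguments": {
  "motion": [
    [[0,-0.1,-3],[0,0,0],6],
    [[0.1,-0.1,-6],[0,0,0],6],
    [[0.1,-0.1,-9],[0,0,0],6],
    [[0.1,-0.1,-12],[0,0,0],6],
    [[0.1,-0.1,-14.5],[0,0,0],6],
    [[0.1,-0.1,-16.8],[0,0,0],6],
    [[0.1,-0.1,-18],[0,0,0],6],
    [[0.1,-0.1,-18],[0,0,0],6]
  ]
}}

```text
t: 54.2
tcp_pos: [0.4988, -0.3402, 0.035]
tool_rot: [0.998, -0.064, -0.002, -0.001]
wrist_force: [0.6, 1.0, -0.6]
grip_width: 0.7
grip_force: 0.0
```

Emit:
{"name": "servo_tool", "arguments": {
  "motion": [
    [[0,0,0],[0,0,0],5],
    [[0,0,0],[0,0,0],4.4],
    [[0,0,0],[0,0,0],4],
    [[0,0,0],[0,0,0],3.6],
    [[0,0,0],[0,0,0],3.2],
    [[0,0,0],[0,0,0],2.5],
    [[0,0,0],[0,0,0],2.5],
    [[0,0,0],[0,0,0],2.5]
  ],
  "grip_force": 25
}}

```text
t: 55.0
tcp_pos: [0.5008, -0.3421, 0.0378]
tool_rot: [0.998, -0.065, 0.0, 0.001]
wrist_force: [-0.5, -0.5, 5.9]
grip_width: 0.371
grip_force: 22.9
```

```bash
python3 st.py; python3 - <<'E'
from tri import *
for n in ("wrist","scene"):
  c=r.get_image(n); print(n,[(o,round(b["p"],2),np.round(b["box"],1).tolist()) for o in ("tube",) for b in r.boxes_of(o,c)[:3]])
E
```

```text
55.0 [ 0.5008 -0.3421  0.0378] 
 [[ 0.992 -0.129  0.001]
 [-0.129 -0.992 -0.002]
 [ 0.001  0.002 -1.   ]] 
 [-0.67   0.486  1.784 -0.002  0.87   1.031] 0.37133273358564595 [-0.5 -0.5  5.9]
wrist [('tube', 0.88, [449.2, 62.5, 560.0, 154.1]), ('tube', 0.72, [234.1, 221.6, 325.8, 376.6])]
scene [('tube', 0.96, [450.0, 204.0, 484.2, 278.3]), ('tube', 0.95, [376.9, 213.1, 395.7, 270.5])]
```

Emit:
{"name": "servo_tool", "arguments": {
  "motion": [
    [[0,0,2],[0,0,0],2.5],
    [[0,0,5],[0,0,0],2.5],
    [[0,1,8],[0,0,0],2.5],
    [[-0.5,5,8],[0,0,0],2.5],
    [[-1.1,9,8],[0,0,0],2.5],
    [[-1.8,13,8],[0,0,0],2.5],
    [[-2.5,17,8],[0,0,0],2.5],
    [[-3.2,21,8],[0,0,0],2.5],
    [[-3.9,25,8],[0,0,0],2.5],
    [[-4.45,28,8],[0,0,0],2.5]
  ]
}}

```text
t: 56.2
tcp_pos: [0.4538, -0.059, 0.116]
tool_rot: [0.998, -0.064, -0.001, -0.0]
wrist_force: [0.9, 0.1, -0.2]
grip_width: 0.37
grip_force: 23.7
```

Emit:
{"name": "servo_tool", "arguments": {
  "motion": [
    [[0,2.1,0],[0,0,0],2.5],
    [[0,2.1,0],[0,0,0],2.5],
    [[0,2.1,0],[0,0,0],2.5],
    [[0,2.1,0],[0,0,0],2.5]
  ]
}}

```text
t: 56.6
tcp_pos: [0.4556, -0.0411, 0.1166]
tool_rot: [0.998, -0.065, -0.0, 0.001]
wrist_force: [0.2, 0.2, -0.3]
grip_width: 0.372
grip_force: 23.8
```

```bash
python3 st.py; python3 - <<'E'
from tri import *
for n in ("wrist","scene","side"):
  c=r.get_image(n); print(n,[(o,round(b["p"],2),np.round(b["box"],1).tolist()) for o in ("tube","bottle") for b in r.boxes_of(o,c)[:2]],[proj(c,(.455,-.0395,z)).round(1).tolist() for z in (.086,.14,.194)])
E
```

```text
56.6 [ 0.4556 -0.0411  0.1166] 
 [[ 0.992 -0.129 -0.001]
 [-0.129 -0.992 -0.001]
 [-0.001  0.001 -1.   ]] 
 [-1.840e-01  1.100e-01  2.094e+00 -2.000e-03  9.390e-01  1.517e+00] 0.3724925790123399 [ 0.2  0.2 -0.3]
wrist [('tube', 0.77, [233.4, 219.0, 326.0, 376.0]), ('bottle', 0.86, [128.2, 187.2, 213.8, 282.2])] [[273.7, 235.6], [272.6, 277.9], [270.6, 360.4]]
scene [('tube', 0.64, [255.9, 154.7, 270.4, 205.8]), ('tube', 0.61, [448.3, 203.2, 483.2, 278.8]), ('bottle', 0.6, [232.3, 169.2, 247.9, 218.3])] [[261.7, 196.9], [261.3, 175.8], [261.0, 153.4]]
side [('tube', 0.92, [250.3, 141.4, 264.4, 185.5]), ('tube', 0.74, [288.2, 185.7, 299.0, 212.2]), ('bottle', 0.58, [283.2, 199.8, 299.7, 249.0])] [[294.3, 207.4], [294.9, 188.4], [295.5, 168.7]]
```

Emit:
{"name": "servo_tool", "arguments": {
  "motion": [
    [[0,0.1,-2.5],[0,0,0],2.5],
    [[0,0.1,-5],[0,0,0],2.5],
    [[0,0.1,-6.6],[0,0,0],2.5],
    [[0,0.1,-7.4],[0,0,0],2.5],
    [[0,0.1,-7.6],[0,0,0],2.5],
    [[0,0.1,-7.6],[0,0,0],2.5],
    [[0,0.1,-7.6],[0,0,0],2.5]
  ]
}}

```text
t: 57.75
tcp_pos: [0.4566, -0.0395, 0.0416]
tool_rot: [0.998, -0.065, 0.001, 0.001]
wrist_force: [-0.2, 0.3, -0.3]
grip_width: 0.373
grip_force: 23.8
```

```bash
python3 st.py; python3 - <<'E'
from tri import *
c=r.get_image("wrist"); g=cv2.cvtColor(c["color"],cv2.COLOR_BGR2GRAY)
print([(o,round(b["p"],2),np.round(b["box"],1).tolist()) for o in ("tube",) for b in r.boxes_of(o,c)[:1]],proj(c,(.455,-.0395,.006)))
print([proj(c,(.455+.0225*np.cos(a),-.0395+.0225*np.sin(a),.006)).round(0).tolist() for a in (0,1.57,3.14,4.71)])
a=cv2.resize(g[184:284,216:340],(62,33),interpolation=cv2.INTER_AREA)
for x in a: print("".join("%2d"%min(v//10,99) for v in x))
E
```

```text
57.75 [ 0.4566 -0.0395  0.0416] 
 [[ 0.992 -0.129  0.001]
 [-0.129 -0.992 -0.001]
 [ 0.001  0.001 -1.   ]] 
 [-1.81e-01  2.45e-01  2.13e+00 -1.00e-03  7.66e-01  1.52e+00] 0.37347995629327074 [-0.2  0.3 -0.3]
[('tube', 0.56, [233.6, 220.1, 324.5, 374.4])] [276.110458   233.75906682]
[[272.0, 204.0], [245.0, 238.0], [280.0, 262.0], [308.0, 230.0]]
2222222222222222222222222222222222222222222222222222222222222222222222222222222222242425252525252525252525252523222222222323
2222222222222222222222222222222222222222222222222222222222222222222222222222222222222324252525252523232222222222222222222222
2222222222222222222222222222222222222222222222222222222222222222222222222222222222222222242525242322222222222222222222222222
2222222222222222222222222222222222222222222222222222222222222222222222222222222222222222222323232222222222222222222222222222
2222222222222222222222222222222222222222222222222222222222222222222222222222222222222222222222222222222222222222222222222222
2222222222222222222222222222222222222222222222222222222222222222222222222222222222222222222222222222222222222222222222222222
22
[... 2672 characters left out ...]
6161617171717171717171616161615151518242525 9 2 311121212142425252525252525
161614 6 4 4 41012121212 7 2 2 5181816171617161616161617171717171717161616161615151516232525 8 2 2 81212121211 6 5 612232525
 2 3 3 3 3 3 51212121212 5 2 2 2 3 5131616161616161616161717171717171716161616151515151511 9 3 2 2 51212121212 5 3 3 3 41113
 2 3 3 3 3 3 91212121210 3 2 2 2 2 61416161616161616161617171717171717161616161515151414 8 3 2 2 2 31012121212 8 3 2 2 3 3 3
 3 3 3 3 3 51212121212 7 2 2 2 2 2 9151616161616161616171717171717171716161616151515151410 3 2 2 2 2 81212121211 4 3 3 3 3 3
 3 3 3 3 3 81212121212 5 2 2 2 2 311151616161616161616171717171717171716161616161515151412 4 2 2 2 2 51212121212 7 3 3 3 3 3
```

The tube is centred sideways in its ring but sits about 2–3 mm too near the robot. I shift it 2 mm and release.

Emit:
{"name": "servo_tool", "arguments": {
  "motion": [
    [[0.1,0,0.2],[0,0,0],2.5],
    [[0.2,0,0.2],[0,0,0],2.5],
    [[0.2,0,-0.1],[0,0,0],2.5],
    [[0.2,0,-0.1],[0,0,0],2.5],
    [[0.2,0,-0.1],[0,0,0],3.6],
    [[0.2,0,-0.1],[0,0,0],4.2],
    [[0.2,0,-0.1],[0,0,0],5],
    [[0.2,0,-0.1],[0,0,0],5.4],
    [[0.2,0,-0.1],[0,0,0],5.4],
    [[0.2,0,2],[0,0,0],5.4]
  ]
}}

```text
t: 58.85
tcp_pos: [0.4546, -0.0389, 0.0586]
tool_rot: [0.998, -0.065, -0.004, 0.0]
wrist_force: [-0.5, 0.1, 0.3]
grip_width: 0.632
grip_force: 0.0
```

Emit:
{"name": "servo_tool", "arguments": {
  "motion": [
    [[0,0,3],[0,0,0],5.4],
    [[0,0,7],[0,0,0],5.4],
    [[0,0,11],[0,0,0],5.4],
    [[0,0,15],[0,0,0],5.4],
    [[0,0,18],[0,0,0],5.4],
    [[0,0,18],[0,0,0],5.4],
    [[0,0,18],[0,0,0],5.4]
  ]
}}

```text
t: 59.55
tcp_pos: [0.4578, -0.0394, 0.2412]
tool_rot: [0.998, -0.065, 0.0, 0.001]
wrist_force: [-0.4, -0.1, -0.3]
grip_width: 0.632
grip_force: 0.0
```

```bash
python3 st.py; python3 - <<'E'
from tri import *
for n in ("wrist","scene","side"):
  c=r.get_image(n); print(n,[(o,round(b["p"],2),np.round(b["box"],1).tolist()) for o in ("tube","bottle","magazine","tall_puck","short_puck") for b in r.boxes_of(o,c)[:3]],"T",[proj(c,(.455,-.0395,z)).round(1).tolist() for z in (.006,.116)],"B",[proj(c,(.4652,.0365,z)).round(1).tolist() for z in (.006,.135)])
E
```

```text
59.55 [ 0.4578 -0.0394  0.2412] 
 [[ 0.992 -0.129  0.001]
 [-0.129 -0.992 -0.001]
 [ 0.001  0.001 -1.   ]] 
 [-1.800e-01 -4.800e-02  1.977e+00 -1.000e-03  1.212e+00  1.520e+00] 0.6315890337593758 [-0.4 -0.1 -0.3]
wrist [('tube', 0.81, [260.8, 166.6, 297.4, 217.7]), ('bottle', 0.87, [190.4, 164.8, 235.2, 210.5]), ('magazine', 0.85, [0.0, 142.3, 82.5, 211.7]), ('short_puck', 0.97, [355.6, 166.6, 378.3, 188.6]), ('short_puck', 0.76, [0.0, 175.8, 18.9, 203.0]), ('short_puck', 0.56, [346.4, 113.1, 372.2, 139.8])] T [[276.8, 174.3], [276.7, 198.4]] B [[219.0, 174.1], [193.9, 204.2]]
scene [('tube', 0.68, [449.8, 204.3, 485.6, 277.5]), ('tube', 0.58, [256.5, 180.6, 270.5, 231.6]), ('bottle', 0.76, [235.4, 174.2, 248.2, 215.9]), ('magazine', 0.68, [173.0, 165.4, 208.9, 199.2]), ('magazine', 0.31, [253.3, 181.2, 271.4, 229.4]), ('short_puck', 0.61, [291.4, 234.6, 300.6, 253.6]), ('short_puck', 0.53, [305.7, 219.7, 315.9, 236.6])] T [[262.2, 226.1], [261.5, 185.3]] B [[242.5, 215.6], [240.4, 169.0]]
side [('tube', 0.94, [252.4, 143.4, 264.7, 185.1]), ('tube', 0.46, [286.7, 197.0, 299.8, 211.9]), ('bottle', 0.76, [284.1, 198.4, 301.0, 247.6]), ('magazine', 0.9, [264.8, 269.1, 305.4, 317.5]), ('short_puck', 0.63, [280.0, 277.9, 290.6, 285.0])] T [[293.4, 233.9], [294.6, 196.9]] B [[291.3, 247.4], [292.7, 201.1]]
```

Both boxes match the initial ones. A final check by template matching against the first images, then I hand in.

```bash
python3 - <<'E'
from h import *
for n,bx in (("scene",{"tube":(254,178,272,238),"bottle":(232,168,252,222)}),("side",{"bottle":(281,196,303,254),"tube cap":(286,193,304,204)})):
  a=cv2.imread(f"pics/{n}0.png"); b=r.get_image(n)["color"]
  for o,(l,t,rr,bt) in bx.items():
    m=cv2.matchTemplate(cv2.resize(b[t-8:bt+8,l-8:rr+8],None,fx=4,fy=4,interpolation=3),cv2.resize(a[t:bt,l:rr],None,fx=4,fy=4,interpolation=3),cv2.TM_CCOEFF_NORMED)
    _,v,_,p=cv2.minMaxLoc(m); print(n,o,round(v,3),p[0]/4-8,p[1]/4-8)
E
```

```text
scene tube 0.897 0.0 0.0
scene bottle 0.909 0.0 0.0
side bottle 0.931 0.0 0.0
side tube cap 0.993 0.0 0.0
```

```bash
python3 -c "
from bench import r
print(r.hand_in())"
```

```text
the job is handed in; nothing more can be done
None
```

The job is done and handed in at about 60 s of the 141 s allowed: the tall puck, then the short one, are in the magazine, and the tube and bottle stand upright on their original rings. The final camera check showed no shift from the start, but the handed-in result came back with no verdict.

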